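# Put the food colours away in the vacuum box

### The arm

A 6-joint arm with a two-finger parallel gripper is mounted at the origin on a cart in front of the work surface, level with it; the furniture and walls round the work are solid. World frame = base frame: x ahead of the robot, y to its left, z up, the work surface at z = 0. Lengths are in m, angles in degrees, forces in N, time in s.
With the tool pointing down it reaches from about 0.375 to 0.9 m from the base axis. Payload 3.1 kg.
Tool frame: the origin (TCP) lies on the centre line of the jaws, within the pads' length; the fingertips stand 25 mm ahead of it and the grasp point (between the pads) lies 6 mm ahead of it; z points along the fingers, y is the line along which they close (so a half turn about z gives the same grasp; the last joint's range is limited). The gripper opens to 87 mm and grips with 3 to 60 N. Pads are 19 mm wide; open, the fingers measure 117 mm over their backs; the gripper's body (75 mm by 190 mm) begins 51 mm behind the grasp point.
Start: joints at [-82.993, 30.224, 82.088, -0, 67.689, -10.227], TCP at [0.185, -0.597, 0.248] pointing down, gripper open.
Joint ranges: [-176.69, 176.69], [-43.24, 126.21], [12.49, 139.97], [-82, 262], [0, 151.66], [-163.58, 163.58]. Speed limits (degrees/s): [159.86, 159.86, 180, 180, 180, 180].

### API

Orientations are given as a 3x3 rotation matrix whose columns are the frame's x, y, z axes.
In Python, from rig import * gives the robot as it stands.
- The arm moves only by the tool step_arm, never from a script. Its argument "steps" is a list of rows, each a list of 7 numbers: the shift along the tool's x, y, z normalised to -1 to 1, where 1 is 0.3 m, then the turn, a rotation vector about the tool's x, y, z normalised to -1 to 1, where 1 is 45 degrees, then the gripper's target within -1 to 1 (shut at 1, half-way at 0, fully open at -1). A call has 1 to 8 rows; each row is the pose to reach, as a shift and turn from the pose commanded when the call began, along the tool's axes at that moment; what a row does not reach only later rows make up. A row lasts 1/12 s, in which the tool goes at most 41.7 mm and 7.16 degrees, less where a joint would pass 70% of its speed; a pose out of reach is approached as far as the arm can. A call with a number of a shift or a turn outside -1 to 1 is refused whole. A call with a gripper value outside its range is refused whole. The fingers move at their own pace and stop on an object; the grip force is fixed at half the most. Time passes only in rows, so rows that repeat a pose let the fingers close. It gives the time, the measured TCP pose, the force, the opening and the grip force at its end, in the units of the state.
- read_state(): the state, without advancing time (a new reading comes with each control period).
- capture(name): name is "scene" or "top" or "wrist"; returns a dict with "image" (480x640x3 uint8, red, green, blue), "vertical_fov" (degrees; the focal length in pixels is half the picture's height over the tangent of half this angle, whatever the lens; pixels are square), "cx", "cy" (the principal point, pixels), "world_from_camera" (4x4, takes a point from camera to world coordinates); the wrist camera has in their place "T_tool_cam" (4x4, takes a point from camera to tool coordinates, whose origin is the TCP and whose axes are the flange's). Camera axes: x right, y down, z forward; pixel columns grow to the right and rows downward; lengths in m; the calibration is good to about 2 mm. A picture is of the moment at which its call begins: read the wrist's pose just before it. There is no depth.
- hand_in(): hands the job in; it is judged then, once.
The state is a dict: "time_s": time; "joint_positions": joint angles; "qvel": joint speeds; "tau": joint torques, N m; "position": TCP position; "tcp_rot": TCP orientation; "force": force on the tool from outside, world axes, zero at the start; "moment": the same for the moment, N m; "opening": opening from 0.0 (shut) to 1.0 (fully open); "grasp_force": force on a finger pad.
Only numpy, scipy, OpenCV 4.12 (cv2) and the standard library are available. Lean on these libraries where they do the work, as an engineer would, in place of code of your own. Each camera call takes 0.05 s, during which the arm holds its last target. There are 200 camera calls.

### The job

Put the food-colour bottles that stand out in the middle of the table, on the bare wood, away in the big compartment of the vacuum box (the set by the kitchen scale stays where it is), and shut the box again. The box is latched and under vacuum: swing the red-tabbed hasp off and open the red vent tap before you lift the lid off; afterwards put the lid back the same way round, press it down on both long sides until it sits flat on its gasket all round, turn the tap fully shut and swing the hasp fully over the lid, leaving everything else on the table where it stands.

Things in the scene. Friction and masses are not known exactly. Their poses are not given: they have to be found in the camera images.
- vacuum_box: white rectangular vacuum storage box fixed to the table, outer 194 mm (x) by 180 mm (y), rim 88 mm high, walls 8 mm, floor 5 mm thick. Origin at the centre of its underside, z up. Hasp at its -x end; at the +x end, beyond x = +41 mm, a desiccant compartment under a grey cover 86 mm above the table (nothing goes there)
- gasket_l (a joint): squeeze of the black gasket on the box's +y long side, m: 0 = squeezed (top 4 mm above the rim), -0.007 = risen (11 mm above the rim). It rises by itself while the lid is off, holds the re-laid lid 7 mm up, goes down under about 12 N on that side of the lid and then stays down under the lid's weight
- gasket_r (a joint): the same on the box's -y long side
- box_floor (a point): centre of the inner floor of the big compartment, 5 mm above the table; axes as the box's. The compartment measures 130 mm (x, from -65 to +65 mm from here) by 164 mm (y) and takes the bottles anywhere in it; they stand, but one that has fallen over may be let down lying
- lid: loose clear lid, light-grey frame, 0.52 kg: plate 198 (x) by 184 (y) by 8 mm; an 18 mm deep skirt drops into the box's mouth, 2.5 mm clear all round. Origin: centre of the plate's underside; z up, x towards its tap. Fully down: centred, origin 92 mm above the box's, same axes (tap at the box's +x end). On the table it lies level on its skirt, origin 18 mm up
- lid_handle (a point): centre of the white bar handle on top of the lid: bar 78 mm long along the lid's x, 14 mm wide (y), 14 mm high, its underside 28 mm clear above the lid's top; this point is 12 mm to -x of the lid's centre and 43 mm above the lid's origin. Grip it across y
- press_left (a point): point on the lid's top face above the gasket's +y side, midway along it; press straight down here
- press_right (a point): the same above the gasket's -y side
- vent_tap (a joint): red vent tap on the lid: 0 = shut (lever along the lid's y), 1.5 = open (along x); opens counter-clockwise from above, 0.06 N m friction, stops at both ends, stays as left. Shut on a closed box the lid is held as by vacuum and cannot be lifted; from 1.2 on it is free. With the tap shut the lid will not go down on the box; it shuts freely only when the lid is fully down
- tap_lever (a point): centre of the tap's red lever, on the turning axis (67 mm to +x of the lid's centre), 34 mm above the lid's origin; z up, y along the lever. The lever is 56 mm long, 10 mm thick, 18 mm high, its top 42 mm and its underside 24 mm above the lid's origin
- hasp (a joint): angle of the hasp: 0 = shut (upright, its hook over the lid's edge), 1.5 = swung right out and down, level; moves with light friction (0.05 N m) and stays where it is left. From 1.0 on it is clear of the lid. It reaches 0 only when the lid is fully down
- hasp_tab (a point): centre of the hasp's red tab, 68 mm from the hinge. The tab is 24 mm wide (along the box's y), 7 mm thick, 30 mm long, 82 mm from the hinge at its end. Pinched across its width it can be led round the hinge, turning between the fingers
- hasp_hinge (a point): the hasp's hinge, on the box's -x end, 50 mm above the table; the hinge axis runs along the box's y. The shut hasp points straight up from here; it opens away from the box, towards the box's -x
- red_bottle: red food-colour bottle, 28 g: round body 24 mm in diameter up to 43 mm height, then a white cap 18 mm in diameter; 68 mm high in all. Origin at the centre of its foot, z up its axis. Grasp the body round its upper half. May be absent (no reading)
- green_bottle: green food-colour bottle, 28 g: round body 24 mm in diameter up to 43 mm height, then a white cap 18 mm in diameter; 68 mm high in all. Origin at the centre of its foot, z up its axis. Grasp the body round its upper half. May be absent (no reading)
- yellow_bottle: yellow food-colour bottle, 28 g: round body 24 mm in diameter up to 43 mm height, then a white cap 18 mm in diameter; 68 mm high in all. Origin at the centre of its foot, z up its axis. Grasp the body round its upper half. May be absent (no reading)
- green_bottle_2: second green food-colour bottle, 28 g: round body 24 mm in diameter up to 43 mm height, then a white cap 18 mm in diameter; 68 mm high in all. Origin at the centre of its foot, z up its axis. Grasp the body round its upper half. May be absent (no reading)
- mug: bystander: white mug, 92 x 127 x 95 mm high, origin under its middle
- jigger: bystander: double-ended steel jigger, 44 mm in diameter, 108 mm high, origin under its foot
- dropper_bottle: bystander: brown dropper bottle, 33 mm in diameter, 102 mm high, origin under its foot
- notebook: bystander: closed notebook, 210 x 152 x 13 mm, origin under its middle

How it is judged (in metres and radians):
On the way, in this order (a step that is already met when the one before it is completed fails the run):
1. the hasp is off and the vent tap open while the lid still sits on the box (value of joint hasp above 1 rad and value of joint vent_tap above 1.2 rad and distance between lid and vacuum_box below 0.105 m), for 0.2 s.
2. the lid is off the box (horizontal distance between lid and vacuum_box above 0.12 m), for 0.2 s.
At the end, for the whole second after the job is handed in: Every bottle present is in the big compartment; the lid sits on the box within 6 mm of centred, less than 1.5 mm above fully down (origin 92 mm above the box's) and tilted under 0.015 rad; the tap is below 0.25 rad, the hasp below 0.12 rad, the lid at rest (x of red_bottle in the frame of vacuum_box between -0.092 and 0.044 m and y of red_bottle in the frame of vacuum_box between -0.085 and 0.085 m and z of each of red_bottle, green_bottle, yellow_bottle, green_bottle_2 in the frame of vacuum_box below 0.04 m and x of green_bottle in the frame of vacuum_box between -0.092 and 0.044 m and y of green_bottle in the frame of vacuum_box between -0.085 and 0.085 m and x of yellow_bottle in the frame of vacuum_box between -0.092 and 0.044 m and y of yellow_bottle in the frame of vacuum_box between -0.085 and 0.085 m and x of green_bottle_2 in the frame of vacuum_box between -0.092 and 0.044 m and y of green_bottle_2 in the frame of vacuum_box between -0.085 and 0.085 m and x of lid in the frame of vacuum_box between -0.006 and 0.006 m and y of lid in the frame of vacuum_box between -0.006 and 0.006 m and z of lid in the frame of vacuum_box below 0.0935 m and angle between lid's own z axis and vertical below 0.015 rad and value of joint vent_tap below 0.25 rad and value of joint hasp below 0.12 rad and linear speed of lid below 0.02 m/s); the robot touches nothing.
It fails at once if the mug is pushed more than 5 cm from its place (distance of mug from where it was at the start of the episode above 0.05 m).
It fails at once if the steel jigger is pushed more than 5 cm from its place (distance of jigger from where it was at the start of the episode above 0.05 m).
It fails at once if the dropper bottle is pushed more than 5 cm from its place (distance of dropper_bottle from where it was at the start of the episode above 0.05 m).
It fails at once if the notebook is pushed more than 5 cm from its place (distance of notebook from where it was at the start of the episode above 0.05 m).
Of red_bottle, green_bottle, yellow_bottle, green_bottle_2 only 2 to 4 are there at a start; the rules pass over those that are not, and their reading is None.
At some moment in a run one of red_bottle, green_bottle, yellow_bottle, green_bottle_2 may be knocked a few centimetres aside while the robot is not near it.
It also fails if it takes over 210 s, if anything falls off the work surface, if the arm or the gripper's body presses on something with over 40 N, if the wrist force passes 120 N, or if a joint passes its speed limit or range.

## Working session

There is one attempt and no reset: what is moved stays moved. The work goes in short steps, Python scripts to look and compute and a tool call to move; the robot and the scene stay as the last step left them, time stands still between calls to the robot, and variables do not carry over. Pictures are saved under pics/ and viewed, at most 17 in all, crops included, and the job is handed in when it is done.

Besides the shell and the picture viewer there is one more tool, called after "Call:" as a command line: name --pt "numbers of a row" for each row, then --argument value for the rest. step_arm: Moves the arm, as the interface text tells. Scaled input: -1 to 1 covers 0.3 m each way for a shift and 45 degrees each way for a turn. Its arguments: {"type":"object","properties":{"steps":{"type":"array"}},"required":["steps"]}

```bash
ls; mkdir -p pics; cat > h.py <<'E'
from rig import *
import numpy as np, cv2
def save(name,fn):
    c=capture(name); cv2.imwrite('pics/'+fn,cv2.cvtColor(c['image'],cv2.COLOR_RGB2BGR)); np.save('pics/'+fn[:-4]+'.npy',c,allow_pickle=True)
    return c
def wfc(c,s=None):
    if 'world_from_camera' in c: return np.array(c['world_from_camera'])
    T=np.eye(4);T[:3,:3]=s['tcp_rot'];T[:3,3]=s['position'];return T@np.array(c['T_tool_cam'])
def ray(c,u,v,z,s=None):
    f=240/np.tan(np.radians(c['vertical_fov'])/2);T=wfc(c,s)
    d=T[:3,:3]@np.array([(u-c['cx'])/f,(v-c['cy'])/f,1]);o=T[:3,3]
    return o+d*(z-o[2])/d[2]
def proj(c,p,s=None):
    f=240/np.tan(np.radians(c['vertical_fov'])/2);T=np.linalg.inv(wfc(c,s));q=T[:3,:3]@np.array(p)+T[:3,3]
    return np.array([c['cx']+f*q[0]/q[2],c['cy']+f*q[1]/q[2]])
E
python3 - <<'E'
from h import *
for n in('scene','top'):
    c=save(n,n+'0.png'); print(n,c['vertical_fov'],c['cx'],c['cy'],np.round(c['world_from_camera'],3).tolist())
s=read_state();print(s)
E
```

```text
pics
scene 50.042948538969945 326.5385527031345 233.80921273543538 [[0.884, -0.231, 0.406, -0.068], [-0.467, -0.419, 0.779, -1.224], [-0.01, -0.878, -0.478, 0.81], [0.0, 0.0, 0.0, 1.0]]
top 53.16585706259606 311.78526533517027 243.66555438256196 [[-0.009, -0.997, 0.08, 0.395], [-1.0, 0.009, 0.001, -0.066], [-0.002, -0.08, -0.997, 1.677], [0.0, 0.0, 0.0, 1.0]]
{'time_s': 0.1, 'joint_positions': array([-8.29945707e+01,  3.02734667e+01,  8.21487109e+01, -1.70414679e-03,
        6.76902256e+01, -1.02271273e+01]), 'qvel': array([ 0.0823378 , -0.1125482 , -0.21215996,  0.01575416,  0.05757783,
       -0.13741859]), 'tau': array([-6.11711539e-05, -4.40984130e+01, -1.77150875e+01,  6.35481323e-02,
        5.33985137e-02, -4.27766690e-05]), 'position': array([ 0.18510321, -0.59631876,  0.24667316]), 'tcp_rot': array([[ 9.55106870e-01,  2.96261363e-01, -2.66579542e-04],
       [ 2.96261309e-01, -9.55104946e-01,  1.94380335e-03],
       [ 3.21262390e-04, -1.93551713e-03, -9.99998075e-01]]), 'force': array([ 0.16627352, -0.29580023,  0.90832899]), 'moment': array([-0.00594855,  0.01231887, -0.0517953 ]), 'grasp_force': 0.0, 'opening': 1.00128703829564}
```

View pics/top0.png

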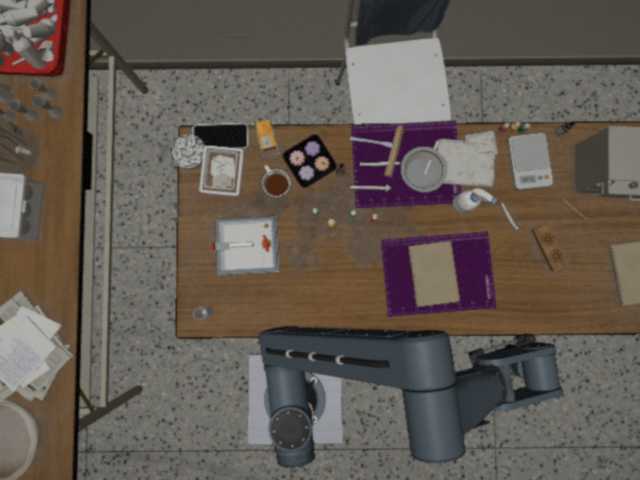

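View pics/scene0.png

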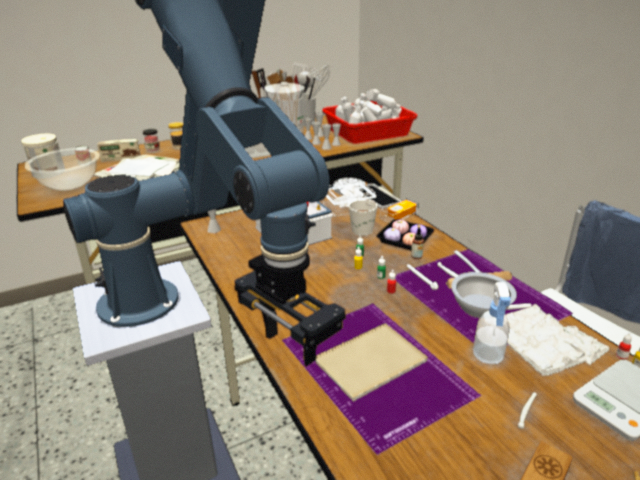

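The top view shows the box around (247,245), with its red hasp at left (213,245) and the tap at right (266,243). Four bottles stand on the wood: green (315,211), yellow (332,222), green (353,213) and red (375,217). The jigger is at (203,312).

```bash
python3 - <<'E'
from h import *
c=np.load('pics/top0.npy',allow_pickle=True).item()
im=c['image'];hsv=cv2.cvtColor(im,cv2.COLOR_RGB2HSV)
for n,(u,v,z) in dict(g1=(315,211,.068),y=(332,222,.068),g2=(353,213,.068),r=(375,217,.068),hasp=(213,245,.118),tap=(266,243,.13),jig=(203,312,.1),mug=(277,182,.095),tl=(217,218,.1),tr=(279,217,.1),br=(279,272,.1),bl=(218,275,.1),bnotebook=(435,273,.013)).items():
    print(n,np.round(ray(c,u,v,z),3))
cv2.imwrite('pics/crop1.png',cv2.cvtColor(cv2.resize(im[170:330,185:395],None,fx=3.8,fy=3.75,interpolation=cv2.INTER_CUBIC),cv2.COLOR_RGB2BGR))
w=capture('wrist');print(w['vertical_fov'],w['cx'],w['cy'],np.round(w['T_tool_cam'],4).tolist())
E
```

```text
g1 [ 0.636 -0.076  0.068]
y [ 0.598 -0.133  0.068]
g2 [ 0.628 -0.204  0.068]
r [ 0.613 -0.278  0.068]
hasp [0.519 0.258 0.118]
tap [0.523 0.084 0.13 ]
jig [0.302 0.293 0.1  ]
mug [0.731 0.05  0.095]
tl [0.611 0.249 0.1  ]
tr [0.612 0.044 0.1  ]
br [0.43  0.044 0.1  ]
bl [0.422 0.245 0.1  ]
bnotebook [ 0.424 -0.489  0.013]
71.73340234352376 314.73055296924474 235.09307409798774 [[-0.0001, -0.9564, -0.2922, 0.0812], [1.0, -0.0006, 0.0018, -0.0013], [-0.0019, -0.2922, 0.9564, -0.1371], [0.0, 0.0, 0.0, 1.0]]
```

View pics/crop1.png

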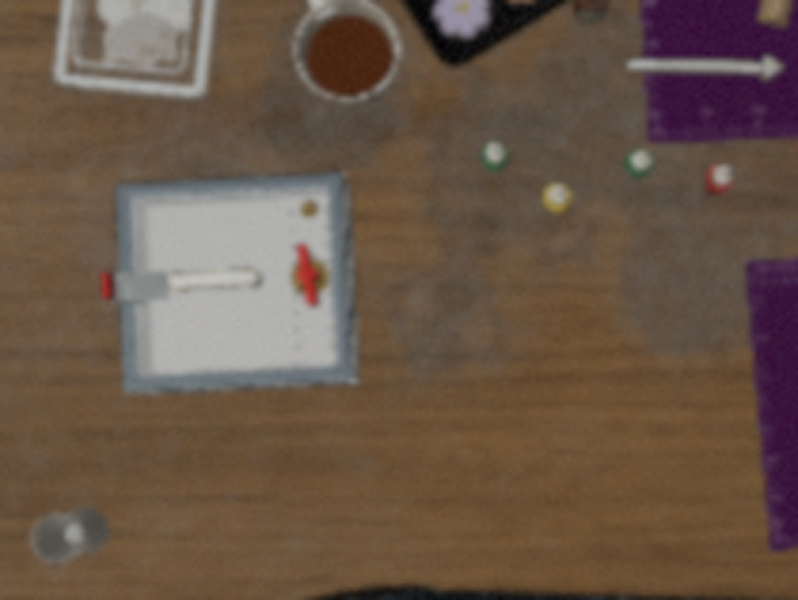

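The crop shows the lid's long axis along the image x-axis, tilted about 2.5°. The hasp is at left (towards world +y) and the tap at right (towards world −y). The table is free at crop (430,450), where the lid can go. Next I'll move above the box.

```bash
cat >> h.py <<'E'
from scipy.spatial.transform import Rotation as Ro
def Rdown(yaw):
    a=np.radians(yaw);x=np.array([np.cos(a),np.sin(a),0]);z=np.array([0,0,-1.]);return np.c_[x,np.cross(z,x),z]
def plan(*tg):
    s=read_state();p,R=np.array(s['position']),np.array(s['tcp_rot'])
    for pos,yaw in tg:
        Rt=Rdown(yaw);d=R.T@(np.array(pos)-p);r=Ro.from_matrix(R.T@Rt).as_rotvec(degrees=True)
        print('row',np.round(np.r_[d/.3,r/45],4).tolist(),'rows>=%d'%max(np.ceil(np.linalg.norm(d)/.0417),np.ceil(np.linalg.norm(r)/7.16)))
        p,R=np.array(pos),Rt
E
python3 -c "
from h import *
plan(([.35,-.35,.38],50),([.46,-.1,.4],75),([.52,.12,.38],92.3))"
```

```text
row [0.7683, -0.6223, -0.4428, -0.0019, -0.0009, -0.728] rows>=8
row [0.8741, -0.2548, -0.0667, 0.0, 0.0, -0.5556] rows>=7
row [0.7601, 0.0034, 0.0667, 0.0, 0.0, -0.3844] rows>=6
```

Call:
step_arm --pt "0.768 -0.622 -0.443 -0.002 -0.001 -0.728 -1" --pt "0.768 -0.622 -0.443 -0.002 -0.001 -0.728 -1" --pt "0.768 -0.622 -0.443 -0.002 -0.001 -0.728 -1" --pt "0.768 -0.622 -0.443 -0.002 -0.001 -0.728 -1" --pt "0.768 -0.622 -0.443 -0.002 -0.001 -0.728 -1" --pt "0.768 -0.622 -0.443 -0.002 -0.001 -0.728 -1" --pt "0.768 -0.622 -0.443 -0.002 -0.001 -0.728 -1" --pt "0.768 -0.622 -0.443 -0.002 -0.001 -0.728 -1"

```text
time_s: 0.82
position: [0.351, -0.3479, 0.3816]
tcp_rot: [[0.642, 0.767, 0.001], [0.767, -0.642, -0.002], [-0.001, 0.002, -1.0]]
force: [-0.7, -0.4, 1.1]
opening: 0.997
grasp_force: 0.0
```

Call:
step_arm --pt "0.874 -0.255 -0.067 0 0 -0.556 -1" --pt "0.874 -0.255 -0.067 0 0 -0.556 -1" --pt "0.874 -0.255 -0.067 0 0 -0.556 -1" --pt "0.874 -0.255 -0.067 0 0 -0.556 -1" --pt "0.874 -0.255 -0.067 0 0 -0.556 -1" --pt "0.874 -0.255 -0.067 0 0 -0.556 -1" --pt "0.874 -0.255 -0.067 0 0 -0.556 -1"

```text
time_s: 1.4
position: [0.4605, -0.0966, 0.4004]
tcp_rot: [[0.256, 0.967, 0.001], [0.967, -0.256, -0.0], [0.0, 0.001, -1.0]]
force: [-0.9, -0.8, -0.5]
opening: 0.997
grasp_force: 0.0
```

Call:
step_arm --pt "0.76 0.003 0.067 0 0 -0.384 -1" --pt "0.76 0.003 0.067 0 0 -0.384 -1" --pt "0.76 0.003 0.067 0 0 -0.384 -1" --pt "0.76 0.003 0.067 0 0 -0.384 -1" --pt "0.76 0.003 0.067 0 0 -0.384 -1" --pt "0.76 0.003 0.067 0 0 -0.384 -1" --pt "0.76 0.003 0.067 0 0 -0.384 -1" --pt "0.76 0.003 0.067 0 0 -0.384 -1"

```text
time_s: 2.07
position: [0.5194, 0.1206, 0.379]
tcp_rot: [[-0.043, 0.999, -0.001], [0.999, 0.043, -0.002], [-0.002, -0.001, -1.0]]
force: [0.4, 0.3, -0.1]
opening: 0.999
grasp_force: 0.0
```

```bash
python3 - <<'E'
from h import *
s=read_state();c=save('wrist','w1.png');np.save('pics/w1s.npy',s,allow_pickle=True)
print(s['time_s'],s['position'],s['joint_positions'].round(1),np.degrees(np.arctan2(s['tcp_rot'][1,0],s['tcp_rot'][0,0])))
E
```

```text
2.0667 [0.5193806  0.12056567 0.37902534] [ 1.1 15.4 84.7 -0.1 79.9 -1.3] 92.46124259700916
```

View pics/w1.png

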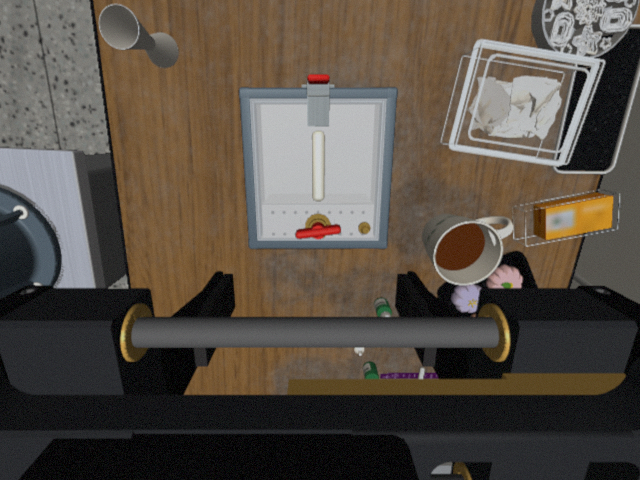

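The wrist view shows the lid's outer corners at (241,88), (396,88), (388,248) and (250,248). The hasp tab is at (318,78), the handle runs from (319,132) to (319,200), and the tap is at (318,231). The jigger and mug are well clear.

```bash
python3 - <<'E'
from h import *
c=np.load('pics/w1.npy',allow_pickle=True).item();s=np.load('pics/w1s.npy',allow_pickle=True).item()
hsv=cv2.cvtColor(c['image'],cv2.COLOR_RGB2HSV);h,sa,v=cv2.split(hsv)
red=(((h<8)|(h>172))&(sa>150)&(v>90)).astype(np.uint8)
red[260:]=0
n,l,st,ce=cv2.connectedComponentsWithStats(red)
for i in range(1,n):
    if st[i,4]>60:
        pts=np.argwhere(l==i)[:,::-1].astype(np.float32);print(st[i],ce[i],cv2.minAreaRect(pts))
P=[ray(c,*q,.1,s) for q in((241,88),(396,88),(388,248),(250,248))];P=np.array(P)[:,:2];print(P.round(4),P.mean(0))
print([round(np.degrees(np.arctan2(*(d[::-1]))),2) for d in(P[3]-P[0],P[2]-P[1],P[1]-P[0],P[2]-P[3])])
print('handle',ray(c,319,132,.142,s),ray(c,319,200,.142,s))
print('tap',ray(c,318,231,.134,s),'tab',ray(c,318,76,.132,s))
E
```

```text
[307  74  23   7 146] [317.92465753  77.0890411 ] ((318.0, 77.0), (22.0, 6.0), 0.0)
[296 222  44  17 438] [317.74885845 230.91324201] ((317.6234436035156, 230.0311737060547), (42.89641189575195, 15.980037689208984), 2.862405300140381)
[[0.4288 0.2478]
 [0.6074 0.2554]
 [0.6193 0.0603]
 [0.4363 0.0523]] [0.5229264  0.15395786]
[np.float64(-87.8), np.float64(-86.51), np.float64(2.44), np.float64(2.5)]
handle [0.52051859 0.20314763 0.142     ] [0.52397931 0.12907498 0.142     ]
tap [0.52469658 0.08979206 0.134     ] tab [0.51693634 0.25945061 0.132     ]
```

```bash
python3 -c "
from h import *
plan(([.517,.262,.2],92.5),([.517,.262,.129],92.5))"
```

```text
row [0.4762, 0.0123, 0.5964, -0.0014, 0.0031, -0.0032] rows>=6
row [0.0, 0.0, 0.2367, 0.0, 0.0, 0.0] rows>=2
```

Call:
step_arm --pt "0.476 0.012 0.3 -0.001 0.003 -0.003 0" --pt "0.476 0.012 0.3 -0.001 0.003 -0.003 0" --pt "0.476 0.012 0.3 -0.001 0.003 -0.003 0" --pt "0.476 0.012 0.596 -0.001 0.003 -0.003 0" --pt "0.476 0.012 0.596 -0.001 0.003 -0.003 0" --pt "0.476 0.012 0.596 -0.001 0.003 -0.003 0" --pt "0.476 0.012 0.596 -0.001 0.003 -0.003 0"

```text
time_s: 2.7
position: [0.5134, 0.2607, 0.1943]
tcp_rot: [[-0.042, 0.999, -0.013], [0.999, 0.042, -0.003], [-0.003, -0.013, -1.0]]
force: [-0.6, -0.2, -0.2]
opening: 0.564
grasp_force: 0.0
```

```bash
python3 - <<'E'
from h import *
s=read_state();c=save('wrist','w2.png')
plan(([.517,.262,.129],92.5))
h,sa,v=cv2.split(cv2.cvtColor(c['image'],cv2.COLOR_RGB2HSV))
red=(((h<8)|(h>172))&(sa>150)&(v>90)).astype(np.uint8)
n,l,st,ce=cv2.connectedComponentsWithStats(red)
for i in range(1,n):
    if st[i,4]>60: print(st[i],ray(c,*ce[i],.128,s))
E
```

```text
row [0.0053, 0.0073, 0.2285, -0.0098, 0.0025, -0.0021] rows>=2
[304 250  35  21 686] [0.51686723 0.26266071 0.128     ]
```

View pics/w2.png

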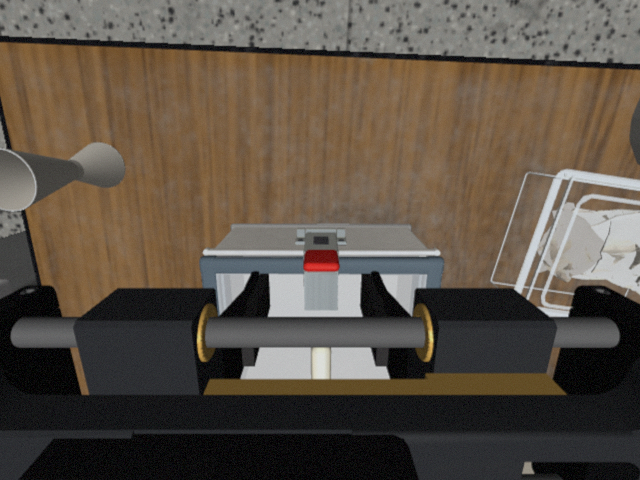

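The tab is at (321,260), centred between the open fingers, with the hinge below at (321,235). I'll descend and pinch it.

Call:
step_arm --pt "0.004 0.007 0.228 -0.01 0.002 -0.002 0" --pt "0.004 0.007 0.228 -0.01 0.002 -0.002 0" --pt "0.004 0.007 0.228 -0.01 0.002 -0.002 0" --pt "0.004 0.007 0.228 -0.01 0.002 -0.002 1" --pt "0.004 0.007 0.228 -0.01 0.002 -0.002 1" --pt "0.004 0.007 0.228 -0.01 0.002 -0.002 1" --pt "0.004 0.007 0.228 -0.01 0.002 -0.002 1" --pt "0.004 0.007 0.228 -0.01 0.002 -0.002 1"

```text
time_s: 3.42
position: [0.5166, 0.263, 0.1345]
tcp_rot: [[-0.044, 0.999, 0.003], [0.999, 0.044, 0.002], [0.001, 0.003, -1.0]]
force: [-7.7, -0.2, 6.2]
opening: 0.265
grasp_force: 30.0
```

```bash
python3 - <<'E'
from h import *
c=np.load('pics/w2.npy',allow_pickle=True).item()
s=read_state();print(s['position'],s['force'],s['opening'],s['grasp_force'])
# arc: hinge radius r from grasp point
g=np.array(s['position'])+s['tcp_rot'][:,2]*.006
r=g[2]-.05; ax=np.array([-.0436,.999,0])
R=s['tcp_rot']
for th in np.array([.2,.4,.6,.8,1.0,1.15,1.3,1.4]):
    d=ax*r*np.sin(th)+np.array([0,0,r*(np.cos(th)-1)]); print(round(th,2),np.round(R.T@d/.3,3))
print('r',r)
E
```

```text
[0.51663533 0.2629688  0.13446467] [-7.65116267 -0.23944079  6.17449244] 0.26539374634836166 30.001428402028978
0.2 [ 0.052 -0.     0.005]
0.4 [ 0.102 -0.     0.021]
0.6 [ 0.148 -0.     0.046]
0.8 [ 0.187 -0.     0.08 ]
1.0 [ 0.22  -0.     0.121]
1.15 [ 0.238 -0.     0.155]
1.3 [ 0.252 -0.     0.192]
1.4 [ 0.257 -0.001  0.217]
r 0.07846470366301193
```

Call:
step_arm --pt "0.052 0 -0.005 0 0 0 1" --pt "0.102 0 0.008 0 0 0 1" --pt "0.148 0 0.033 0 0 0 1" --pt "0.187 0 0.066 0 0 0 1" --pt "0.22 0 0.107 0 0 0 1" --pt "0.238 0 0.141 0 0 0 1" --pt "0.252 0 0.18 0 0 0 1" --pt "0.255 0 0.203 0 0 0 1"

```text
time_s: 4.08
position: [0.5134, 0.3404, 0.0718]
tcp_rot: [[-0.044, 0.999, 0.002], [0.999, 0.044, 0.001], [0.001, 0.002, -1.0]]
force: [-7.3, 1.7, 3.4]
opening: 0.263
grasp_force: 30.0
```

Call:
step_arm --pt "0 0 0 0 0 0 1" --pt "0 0 0 0 0 0 1" --pt "0 0 0 0 0 0 0.2" --pt "0 0 0 0 0 0 0.2" --pt "0 0 0 0 0 0 0.2"

```text
time_s: 4.5
position: [0.5173, 0.3404, 0.073]
tcp_rot: [[-0.044, 0.999, 0.01], [0.999, 0.044, 0.003], [0.003, 0.011, -1.0]]
force: [-1.1, -0.6, -1.1]
opening: 0.371
grasp_force: 0.8
```

Call:
step_arm --pt "0 0 -0.5 0 0 0 0.2" --pt "0 0 -0.5 0 0 0 0.2" --pt "0 0 -0.5 0 0 0 0.2" --pt "0 0 -0.5 0 0 0 0.2" --pt "0 0 -0.5 0 0 0 0.2" --pt "0 0 -0.5 0 0 0 0.2"

```text
time_s: 5.0
position: [0.5182, 0.3403, 0.2254]
tcp_rot: [[-0.044, 0.999, 0.018], [0.999, 0.044, 0.006], [0.005, 0.018, -1.0]]
force: [-1.8, 0.1, -1.0]
opening: 0.4
grasp_force: 0.0
```

```bash
python3 - <<'E'
from h import *
s=read_state();c=save('wrist','w3.png')
h,sa,v=cv2.split(cv2.cvtColor(c['image'],cv2.COLOR_RGB2HSV))
red=(((h<8)|(h>172))&(sa>150)&(v>90)).astype(np.uint8)
n,l,st,ce=cv2.connectedComponentsWithStats(red)
for i in range(1,n):
    if st[i,4]>60: print(st[i],ce[i],ray(c,*ce[i],.065,s))
print(s['position'])
plan(([.525,.16,.22],45),([.525,.088,.2],2.5),([.525,.088,.136],2.5))
E
```

```text
[294 228  26  26 648] [306.04012346 240.49228395] [0.51395277 0.32611874 0.065     ]
[0.51821121 0.34031821 0.22542568]
row [-0.5997, 0.0012, 0.0086, 0.0137, -0.0108, 1.0557] rows>=7
row [-0.1697, 0.1697, 0.0667, 0.0, 0.0, 0.9444] rows>=6
row [0.0, 0.0, 0.2133, 0.0, 0.0, 0.0] rows>=2
```

Call:
step_arm --pt "-0.6 0.001 0.009 0.014 -0.011 0.99 0.25" --pt "-0.6 0.001 0.009 0.014 -0.011 0.99 0.25" --pt "-0.6 0.001 0.009 0.014 -0.011 0.99 0.25" --pt "-0.6 0.001 0.009 0.014 -0.011 0.99 0.25" --pt "-0.6 0.001 0.009 0.014 -0.011 0.99 0.25" --pt "-0.6 0.001 0.009 0.014 -0.011 0.99 0.25" --pt "-0.6 0.001 0.009 0.014 -0.011 0.99 0.25"

```text
time_s: 5.63
position: [0.5235, 0.1579, 0.2168]
tcp_rot: [[0.675, 0.737, -0.007], [0.737, -0.675, -0.002], [-0.006, -0.004, -1.0]]
force: [0.1, 0.3, 0.7]
opening: 0.375
grasp_force: 0.0
```

Call:
step_arm --pt "-0.17 0.17 0.06 0 0 0.99 0.25" --pt "-0.17 0.17 0.06 0 0 0.99 0.25" --pt "-0.17 0.17 0.06 0 0 0.99 0.25" --pt "-0.17 0.17 0.06 0 0 0.99 0.25" --pt "-0.17 0.17 0.06 0 0 0.99 0.25" --pt "-0.17 0.17 0.06 0 0 0.99 0.25" --pt "-0.17 0.17 0.06 0 0 0.99 0.25"

```text
time_s: 6.22
position: [0.5268, 0.0873, 0.1989]
tcp_rot: [[0.999, 0.054, -0.007], [0.054, -0.999, -0.002], [-0.007, 0.001, -1.0]]
force: [-0.3, 0.2, 0.8]
opening: 0.376
grasp_force: 0.0
```

```bash
cat >> h.py <<'E'
def reds(c,s,z,amin=60):
    h,sa,v=cv2.split(cv2.cvtColor(c['image'],cv2.COLOR_RGB2HSV))
    red=(((h<8)|(h>172))&(sa>150)&(v>90)).astype(np.uint8)
    n,l,st,ce=cv2.connectedComponentsWithStats(red)
    for i in range(1,n):
        if st[i,4]>amin:
            b=cv2.boxPoints(cv2.minAreaRect(np.argwhere(l==i)[:,::-1].astype(np.float32)))
            print(st[i],ce[i].round(1),ray(c,*ce[i],z,s).round(4),'rect',[ray(c,*q,z,s)[:2].round(3).tolist() for q in b])
E
python3 - <<'E'
from h import *
s=read_state();c=save('wrist','w4.png');print(s['position'],s['joint_positions'].round(1));reds(c,s,.130)
plan(([.525,.088,.133],2.5))
E
```

```text
[0.52682391 0.08734867 0.19893526] [-2.5 27.2 97.7 -0.1 55.5 84.5]
[ 16 217  31  29 693] [ 30.4 231. ] [0.5373 0.2723 0.13  ] rect [[0.545, 0.28], [0.547, 0.261], [0.529, 0.263], [0.527, 0.283]]
[ 303  223   26   78 1224] [315.4 261.1] [0.5262 0.0878 0.13  ] rect [[0.552, 0.097], [0.553, 0.081], [0.498, 0.078], [0.497, 0.095]]
row [-0.0044, -0.0026, 0.2199, 0.0019, 0.0091, 0.0164] rows>=2
```

View pics/w4.png

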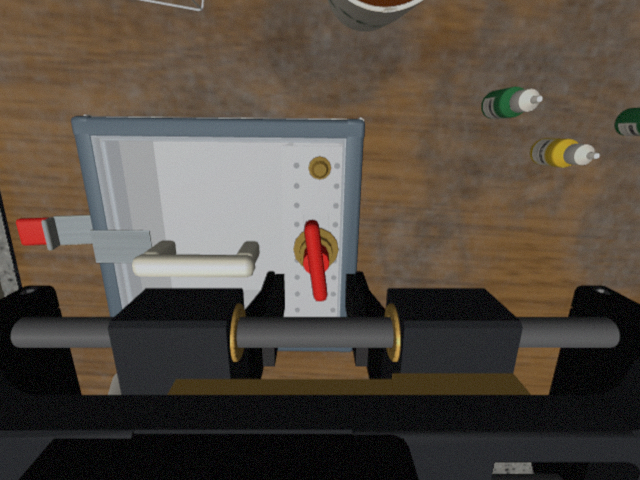

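The hasp lies open at left (33,231). The lever is between the fingers, from (310,222) to (320,300), and the handle end at (253,265) is clear of the left finger. I'll descend, grip, and turn counter-clockwise.

Call:
step_arm --pt "-0.002 -0.003 0.0 0.002 0.009 0.016 0.45" --pt "-0.002 -0.003 0.0 0.002 0.009 0.016 0.45" --pt "-0.002 -0.003 0.22 0.002 0.009 0.016 0.45" --pt "-0.002 -0.003 0.22 0.002 0.009 0.016 0.45" --pt "-0.002 -0.003 0.22 0.002 0.009 0.016 0.45" --pt "-0.002 -0.003 0.22 0.002 0.009 0.016 1" --pt "-0.002 -0.003 0.22 0.002 0.009 0.016 1" --pt "-0.002 -0.003 0.22 0.002 0.009 0.016 1"

```text
time_s: 6.93
position: [0.5278, 0.0883, 0.1359]
tcp_rot: [[0.999, 0.048, 0.006], [0.048, -0.999, -0.001], [0.006, 0.001, -1.0]]
force: [0.1, -1.7, -1.6]
opening: 0.125
grasp_force: 9.0
```

Call:
step_arm --pt "0 0 0 0 0 -0.12 1" --pt "0 0 0 0 0 -0.24 1" --pt "0 0 0 0 0 -0.36 1" --pt "0 0 0 0 0 -0.48 1" --pt "0 0 0 0 0 -0.6 1" --pt "0 0 0 0 0 -0.72 1" --pt "0 0 0 0 0 -0.84 1" --pt "0 0 0 0 0 -0.96 1"

```text
time_s: 7.6
position: [0.5272, 0.0891, 0.1359]
tcp_rot: [[0.693, 0.721, 0.005], [0.721, -0.693, 0.001], [0.004, 0.003, -1.0]]
force: [0.1, 1.0, -2.2]
opening: 0.113
grasp_force: 30.0
```

Call:
step_arm --pt "0 0 0 0 0 -0.12 1" --pt "0 0 0 0 0 -0.24 1" --pt "0 0 0 0 0 -0.36 1" --pt "0 0 0 0 0 -0.48 1" --pt "0 0 0 0 0 -0.6 1" --pt "0 0 0 0 0 -0.72 1" --pt "0 0 0 0 0 -0.84 1" --pt "0 0 0 0 0 -0.92 1"

```text
time_s: 8.27
position: [0.5264, 0.0891, 0.1359]
tcp_rot: [[0.043, 0.999, 0.003], [0.999, -0.043, 0.001], [0.001, 0.003, -1.0]]
force: [0.0, 1.3, -1.1]
opening: 0.112
grasp_force: 30.0
```

```bash
python3 - <<'E'
from h import *
s=read_state();print(s['position'],s['moment'],s['joint_positions'].round(1),np.degrees(np.arctan2(s['tcp_rot'][1,0],s['tcp_rot'][0,0])))
E
```

```text
[0.52635093 0.08908125 0.13585191] [ 0.29802067  0.27260157 -0.07443187] [-2.400e+00  3.260e+01  1.011e+02  1.000e-01  4.610e+01 -0.000e+00] 87.5127029577242
```

The tap is turned about 1.48 rad. Next I'll release it and go to the handle.

Call:
step_arm --pt "0 0 0 0 0 0 0.4" --pt "0 0 0 0 0 0 0.4" --pt "0 0 0 0 0 0 0.4" --pt "0 0 -0.22 0 0 0 0.4" --pt "0 0 -0.22 0 0 0 0.2" --pt "0 0 -0.22 0 0 0 0"

```text
time_s: 8.77
position: [0.5303, 0.0884, 0.2054]
tcp_rot: [[0.048, 0.999, 0.014], [0.999, -0.048, -0.0], [0.0, 0.014, -1.0]]
force: [1.2, -0.7, -0.0]
opening: 0.374
grasp_force: 0.0
```

```bash
python3 - <<'E'
from h import *
s=read_state();c=save('wrist','w5.png');reds(c,s,.130)
plan(([.523,.158,.2],92.5),([.523,.158,.141],92.5))
E
```

```text
[ 295  219   26   79 1203] [307.5 258.4] [0.5267 0.0885 0.13  ] rect [[0.512, 0.062], [0.524, 0.117], [0.54, 0.113], [0.53, 0.058]]
row [0.2307, -0.0308, 0.0112, 0.0133, 0.0002, -0.1166] rows>=2
row [0.0, 0.0, 0.1967, 0.0, 0.0, 0.0] rows>=2
```

View pics/w5.png

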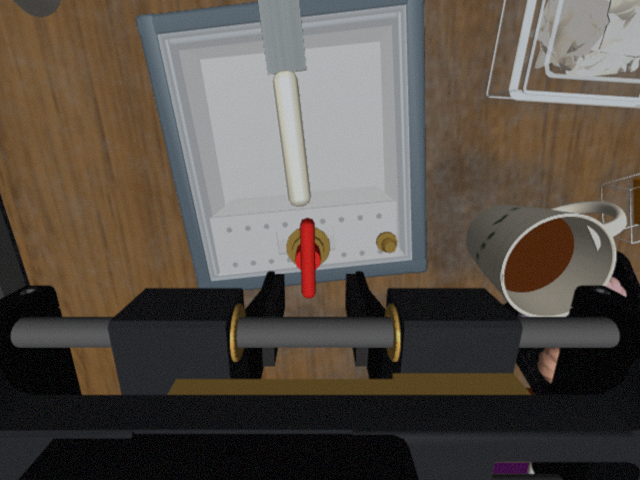

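The lever now lies along the lid's x-axis, from (308,220) to (308,296), so the tap is open. The grey plate at (283,35) is the hasp's hook standing up, clear of the lid. Now I'll grip the handle.

Call:
step_arm --pt "0.231 -0.031 0.01 0.013 0 -0.117 0" --pt "0.231 -0.031 0.01 0.013 0 -0.117 0" --pt "0.231 -0.031 0.01 0.013 0 -0.117 0" --pt "0.231 -0.031 0.01 0.013 0 -0.117 0"

```text
time_s: 9.15
position: [0.5195, 0.1592, 0.1967]
tcp_rot: [[-0.047, 0.999, -0.009], [0.999, 0.047, -0.0], [0.0, -0.009, -1.0]]
force: [0.4, -0.1, -0.9]
opening: 0.5
grasp_force: 0.0
```

```bash
python3 - <<'E'
from h import *
s=read_state();print(s['opening'])
plan(([.523,.158,.140],92.5))
E
```

```text
0.49986469837788267
row [-0.0045, 0.0133, 0.1887, -0.0116, -0.0001, 0.0043] rows>=2
```

Call:
step_arm --pt "0 0.004 0.189 0 0 0.004 0" --pt "0 0.004 0.189 0 0 0.004 0" --pt "0 0.004 0.189 0 0 0.004 0" --pt "0 0.004 0.189 0 0 0.004 1" --pt "0 0.004 0.189 0 0 0.004 1" --pt "0 0.004 0.189 0 0 0.004 1" --pt "0 0.004 0.189 0 0 0.004 1" --pt "0 0.004 0.189 0 0 0.004 1"

```text
time_s: 9.82
position: [0.5219, 0.1582, 0.1419]
tcp_rot: [[-0.041, 0.999, -0.005], [0.999, 0.041, 0.0], [0.001, -0.005, -1.0]]
force: [0.0, 0.5, -0.1]
opening: 0.209
grasp_force: 0.0
```

Call:
step_arm --pt "0 0 -0.02 0 0 0 1" --pt "0 0 -0.04 0 0 0 1" --pt "0 0 -0.06 0 0 0 1" --pt "0 0 -0.1 0 0 0 1" --pt "0 0 -0.14 0 0 0 1" --pt "0 0 -0.18 0 0 0 1" --pt "0 0 -0.22 0 0 0 1" --pt "0 0 -0.26 0 0 0 1"

```text
time_s: 10.48
position: [0.521, 0.1583, 0.2194]
tcp_rot: [[-0.042, 0.999, -0.009], [0.999, 0.042, 0.0], [0.001, -0.009, -1.0]]
force: [-0.2, 0.6, -5.3]
opening: 0.158
grasp_force: 29.9
```

```bash
python3 - <<'E'
from h import *
s=read_state();print(s['position'],s['force'],s['moment'],s['opening'])
plan(([.445,-.10,s['position'][2]],92.5))
E
```

```text
[0.52102883 0.15826873 0.21939338] [-0.2498572   0.5696199  -5.33669717] [ 0.02232669 -0.10588813  0.02963761] 0.1577176007279749
row [-0.8496, -0.2891, 0.0021, -0.0112, -0.0007, -0.0024] rows>=7
```

Call:
step_arm --pt "-0.1 -0.034 -0.02 0 0 0 1" --pt "-0.2 -0.068 -0.02 0 0 0 1" --pt "-0.32 -0.109 -0.02 0 0 0 1" --pt "-0.44 -0.15 0 0 0 0 1" --pt "-0.56 -0.19 0 0 0 0 1" --pt "-0.68 -0.231 0 0 0 0 1" --pt "-0.79 -0.268 0 0 0 0 1" --pt "-0.85 -0.289 0 0 0 0 1"

```text
time_s: 11.15
position: [0.4446, -0.1032, 0.2197]
tcp_rot: [[-0.04, 0.999, -0.008], [0.999, 0.04, -0.001], [-0.001, -0.008, -1.0]]
force: [0.2, 0.3, -5.3]
opening: 0.157
grasp_force: 29.9
```

Call:
step_arm --pt "0 0 0 0 0 0 1" --pt "0 0 0.1 0 0 0 1" --pt "0 0 0.2 0 0 0 1" --pt "0 0 0.3 0 0 0 1" --pt "0 0 0.4 0 0 0 1" --pt "0 0 0.45 0 0 0 1" --pt "0 0 0.47 0 0 0 1" --pt "0 0 0.48 0 0 0 1"

```text
time_s: 11.82
position: [0.4446, -0.0995, 0.0746]
tcp_rot: [[-0.042, 0.999, -0.009], [0.999, 0.042, 0.001], [0.002, -0.009, -1.0]]
force: [-0.8, 0.3, -5.1]
opening: 0.157
grasp_force: 30.0
```

```bash
python3 - <<'E'
from h import *
s=read_state();print(s['position'],s['force'],s['moment'],s['opening'])
E
```

```text
[ 0.44458558 -0.0995314   0.07456873] [-0.79546396  0.25520272 -5.05082859] [-0.0875134  -0.07986964 -0.03221041] 0.15722427996615834
```

Lower the last few mm, release and rise straight up.

Call:
step_arm --pt "0 0 0.01 0 0 0 1" --pt "0 0 0.02 0 0 0 1" --pt "0 0 0.026 0 0 0 1" --pt "0 0 0.026 0 0 0 1" --pt "0 0 0.026 0 0 0 0.3" --pt "0 0 0.026 0 0 0 0" --pt "0 0 0.026 0 0 0 0"

```text
time_s: 12.4
position: [0.4457, -0.1006, 0.0686]
tcp_rot: [[-0.042, 0.999, -0.004], [0.999, 0.042, -0.001], [-0.001, -0.004, -1.0]]
force: [1.0, 1.1, 0.2]
opening: 0.303
grasp_force: 0.0
```

Call:
step_arm --pt "0 0 -0.1 0 0 0 0" --pt "0 0 -0.2 0 0 0 0" --pt "0 0 -0.4 0 0 0 -1" --pt "0 0 -0.6 0 0 0 -1" --pt "0 0 -0.8 0 0 0 -1" --pt "0 0 -1 0 0 0 -1" --pt "0 0 -1 0 0 0 -1" --pt "0 0 -1 0 0 0 -1"

```text
time_s: 13.07
position: [0.4473, -0.1004, 0.3717]
tcp_rot: [[-0.042, 0.999, -0.002], [0.999, 0.042, -0.002], [-0.002, -0.003, -1.0]]
force: [0.7, -1.6, -0.0]
opening: 0.869
grasp_force: 0.0
```

```bash
python3 - <<'E'
from h import *
s=read_state();c=save('wrist','w6.png');save('top','top1.png');print(s['position'],s['joint_positions'].round(1))
plan(([.60,-.17,.28],0),)
E
```

```text
[ 0.44726534 -0.10040051  0.37174227] [-26.6   8.9  94.6  -0.2  76.5 -28.9]
row [-0.2465, 0.4891, 0.3174, 0.0125, 0.0008, 2.0529] rows>=13
```

View pics/w6.png

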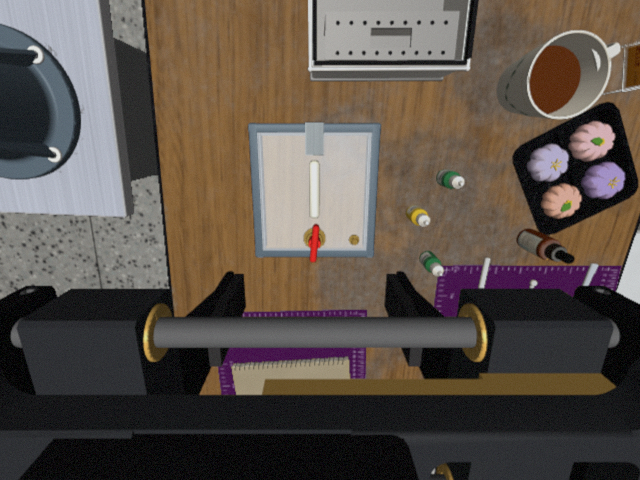

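The wrist view shows the lid flat on the table, with its handle at (314,190) and the tap open. Bottle caps are at g1 (458,183), yellow (425,220) and g2 (437,270). The dropper bottle is at (545,247).

```bash
python3 - <<'E'
from h import *
c=np.load('pics/w6.npy',allow_pickle=True).item();s=read_state()
for n,q in dict(g1=(460,184),y=(425,222),g2=(438,270)).items(): print(n,ray(c,*q,.067,s).round(3))
print('dropper',ray(c,570,258,.1,s).round(3),ray(c,530,237,.01,s).round(3))
t=np.load('pics/top1.npy',allow_pickle=True).item();h,sa,v=cv2.split(cv2.cvtColor(t['image'],cv2.COLOR_RGB2HSV))
roi=np.zeros_like(h);roi[200:230,300:390]=1
w=((sa<60)&(v>130)&(roi>0)).astype(np.uint8)
n,l,st,ce=cv2.connectedComponentsWithStats(w)
for i in range(1,n):
    if st[i,4]>3: print(st[i],ray(t,*ce[i],.066)[:2].round(3))
print(reds(c,s,.06))
plan(([.60,-.10,.25],40),([.636,-.079,.2],0),([.636,-.079,.044],0))
E
```

```text
g1 [ 0.646 -0.079  0.067]
y [ 0.606 -0.133  0.067]
g2 [ 0.635 -0.204  0.067]
dropper [ 0.794 -0.166  0.1  ] [ 0.797 -0.166  0.01 ]
[313 208   4   5  15] [ 0.639 -0.074]
[351 210   5   5  16] [ 0.63  -0.204]
[373 214   4   5  17] [ 0.617 -0.277]
[330 220   4   3  11] [ 0.601 -0.131]
[309 225  12  37 283] [314.  243.2] [ 0.4539 -0.1726  0.06  ] rect [[0.448, -0.2], [0.446, -0.146], [0.461, -0.145], [0.464, -0.2]]
None
row [-0.0127, 0.4982, 0.4158, 0.0106, 0.0047, 1.164] rows>=8
row [0.1369, 0.0235, 0.1667, 0.0, 0.0, 0.8889] rows>=6
row [0.0, 0.0, 0.52, 0.0, 0.0, 0.0] rows>=4
```

Call:
step_arm --pt "-0.013 0.498 0.416 0.01 0.005 1 -0.1" --pt "-0.013 0.498 0.416 0.01 0.005 1 -0.1" --pt "-0.013 0.498 0.416 0.01 0.005 1 -0.1" --pt "-0.013 0.498 0.416 0.01 0.005 1 -0.1" --pt "-0.013 0.498 0.416 0.01 0.005 1 -0.1" --pt "-0.013 0.498 0.416 0.01 0.005 1 -0.1" --pt "-0.013 0.498 0.416 0.01 0.005 1 -0.1" --pt "-0.013 0.498 0.416 0.01 0.005 1 -0.1"

```text
time_s: 13.83
position: [0.5948, -0.0976, 0.2395]
tcp_rot: [[0.677, 0.736, -0.017], [0.736, -0.677, 0.008], [-0.006, -0.017, -1.0]]
force: [-0.7, 0.4, 0.2]
opening: 0.568
grasp_force: 0.0
```

Call:
step_arm --pt "0.1 0.05 0.17 0 0 1 -0.1" --pt "0.1 0.05 0.17 0 0 1 -0.1" --pt "0.1 0.05 0.17 0 0 1 -0.1" --pt "0.1 0.05 0.17 0 0 1 -0.1" --pt "0.1 0.05 0.17 0 0 1 -0.1" --pt "0.1 0.05 0.17 0 0 1 -0.1" --pt "0.1 0.05 0.17 0 0 1 -0.1" --pt "0.1 0.05 0.17 0 0 1 -0.1"

```text
time_s: 14.5
position: [0.6255, -0.0856, 0.1901]
tcp_rot: [[0.999, 0.042, -0.014], [0.042, -0.999, 0.007], [-0.013, -0.007, -1.0]]
force: [-0.1, 0.3, 0.8]
opening: 0.553
grasp_force: 0.0
```

```bash
cat >> h.py <<'E'
HUE=dict(g=(60,95),y=(20,35),r=(172,188))
def bott(c,s,zb=.03):
    h,sa,v=cv2.split(cv2.cvtColor(c['image'],cv2.COLOR_RGB2HSV));h=h.astype(int)
    for k,(a,b) in HUE.items():
        hh=np.where(h<10,h+180,h) if k=='r' else h
        m=((hh>=a)&(hh<=b)&(sa>130)&(v>60)).astype(np.uint8)
        n,l,st,ce=cv2.connectedComponentsWithStats(m)
        for i in range(1,n):
            if st[i,4]>80: print(k,st[i],ray(c,*ce[i],zb,s)[:2].round(3))
E
python3 - <<'E'
from h import *
s=read_state();c=save('wrist','w7.png');print(s['position'],s['joint_positions'].round(1));bott(c,s)
E
```

```text
[ 0.62552165 -0.08560773  0.1901451 ] [-18.   34.8  83.6   0.1  62.5  69.6]
g [293 188  26  24 236] [ 0.649 -0.074]
g [426 202  35  31 435] [ 0.639 -0.198]
y [350 228  27  33 409] [ 0.609 -0.129]
y [199 304  20  34 170] [0.521 0.022]
y [412 304  20  58 301] [ 0.512 -0.2  ]
y [199 331  17  31 148] [0.482 0.026]
y [ 201  370  362   25 3645] [ 0.445 -0.176]
r [497 225  41  28 491] [ 0.62  -0.274]
```

View pics/w7.png

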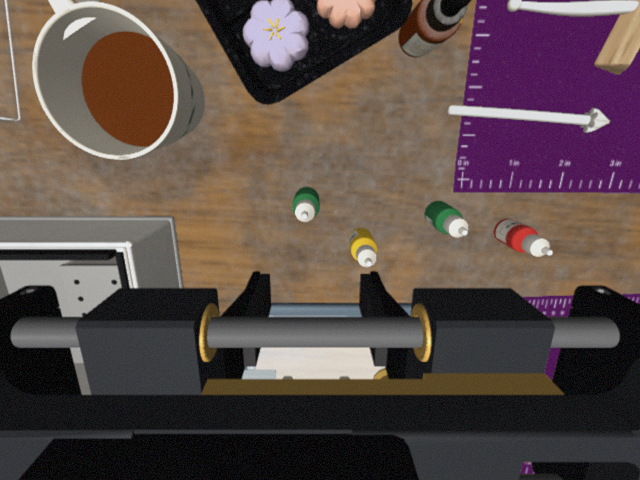

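The bottles stand upright. Caps are at g1 (306,213), yellow (366,258), g2 (457,229) and red (541,245). I'll go down on g1.

```bash
python3 -c "
from h import *
plan(([.643,-.076,.11],1),([.643,-.076,.044],1))"
```

```text
row [0.0629, -0.0276, 0.2667, -0.0088, 0.0171, 0.033] rows>=2
row [0.0, 0.0, 0.22, 0.0, 0.0, 0.0] rows>=2
```

Call:
step_arm --pt "0.055 -0.03 0.24 0 0.008 0.03 -0.1" --pt "0.055 -0.03 0.24 0 0.008 0.03 -0.1" --pt "0.055 -0.03 0.24 0 0.008 0.03 -0.1" --pt "0.055 -0.03 0.24 0 0.008 0.03 -0.1"

```text
time_s: 14.88
position: [0.6396, -0.0749, 0.1164]
tcp_rot: [[1.0, 0.02, -0.012], [0.02, -1.0, 0.008], [-0.012, -0.008, -1.0]]
force: [1.5, 0.2, 0.5]
opening: 0.549
grasp_force: 0.0
```

```bash
python3 -c "
from h import *
plan(([.643,-.076,.044],1))"
```

```text
row [0.0142, 0.0057, 0.2411, -0.0104, 0.0151, 0.0029] rows>=2
```

Call:
step_arm --pt "0.012 0.006 0.12 -0.01 0.015 0 -0.1" --pt "0.012 0.006 0.241 -0.01 0.015 0 -0.1" --pt "0.012 0.006 0.241 -0.01 0.015 0 -0.1" --pt "0.012 0.006 0.241 -0.01 0.015 0 1" --pt "0.012 0.006 0.241 -0.01 0.015 0 1" --pt "0.012 0.006 0.241 -0.01 0.015 0 1" --pt "0.012 0.006 0.241 -0.01 0.015 0 1" --pt "0.012 0.006 0.241 -0.01 0.015 0 1"

```text
time_s: 15.55
position: [0.6457, -0.077, 0.0485]
tcp_rot: [[1.0, 0.018, 0.009], [0.018, -1.0, -0.002], [0.009, 0.002, -1.0]]
force: [-0.3, 0.3, 5.9]
opening: 0.266
grasp_force: 30.0
```

Call:
step_arm --pt "0 0 -0.13 0 0 0 1" --pt "0 0 -0.27 0 0 0 1" --pt "0 0 -0.4 0 0 0 1" --pt "0 0 -0.52 0 0 0 1" --pt "0 0 -0.52 0 0 0 1" --pt "0 0 -0.52 0 0 0 1"

```text
time_s: 16.05
position: [0.6454, -0.077, 0.2062]
tcp_rot: [[1.0, 0.018, 0.013], [0.018, -1.0, -0.003], [0.013, 0.004, -1.0]]
force: [0.0, -0.1, -0.8]
opening: 0.269
grasp_force: 29.9
```

```bash
python3 -c "
from h import *
s=read_state();print(s['joint_positions'].round(1))
plan(([.60,.06,.21],1),([.553,.206,.16],1),([.553,.206,.054],1))"
```

```text
[-16.6  34.5  81.2   0.   63.6  72.3]
row [-0.1428, -0.4594, -0.0163, 0.0047, -0.0163, 0.0009] rows>=4
row [-0.1481, -0.4893, 0.1667, 0.0, 0.0, 0.0] rows>=4
row [0.0, 0.0, 0.3533, 0.0, 0.0, 0.0] rows>=3
```

Call:
step_arm --pt "-0.143 -0.459 -0.016 0 -0.01 0 1" --pt "-0.143 -0.459 -0.016 0 -0.01 0 1" --pt "-0.143 -0.459 -0.016 0 -0.01 0 1" --pt "-0.291 -0.948 0.0 0 -0.01 0 1" --pt "-0.291 -0.948 0.0 0 -0.01 0 1" --pt "-0.291 -0.948 0.15 0 -0.01 0 1" --pt "-0.291 -0.948 0.15 0 -0.01 0 1" --pt "-0.291 -0.948 0.15 0 -0.01 0 1"

```text
time_s: 16.72
position: [0.5464, 0.2097, 0.1528]
tcp_rot: [[1.0, 0.021, -0.011], [0.021, -1.0, -0.001], [-0.011, 0.001, -1.0]]
force: [-0.7, -0.7, -1.2]
opening: 0.269
grasp_force: 29.9
```

```bash
python3 -c "
from h import *
s=read_state();c=save('wrist','w8.png')
plan(([.553,.206,.059],1))"
```

```text
row [0.0295, 0.0162, 0.3088, 0.0007, 0.0172, 0.0065] rows>=3
```

View pics/w8.png

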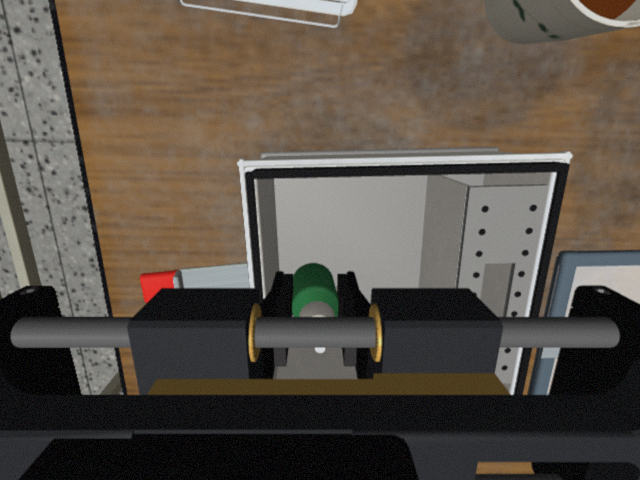

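The green bottle is held between the fingers at (315,290) above the open compartment. The left wall is near pixel column 262, so I'll shift slightly away from it before letting down.

Call:
step_arm --pt "0.02 0.032 0.1 0 0.01 0 1" --pt "0.02 0.032 0.22 0 0.01 0 1" --pt "0.02 0.032 0.305 0 0.01 0 1" --pt "0.02 0.032 0.31 0 0.01 0 1" --pt "0.02 0.032 0.31 0 0.01 0 1" --pt "0.02 0.032 0.31 0 0.01 0 0.25" --pt "0.02 0.032 0.31 0 0.01 0 0.25" --pt "0.02 0.032 0.31 0 0.01 0 0.25"

```text
time_s: 17.43
position: [0.5586, 0.1967, 0.065]
tcp_rot: [[1.0, 0.018, 0.009], [0.018, -1.0, -0.0], [0.009, 0.001, -1.0]]
force: [0.2, 0.8, 0.5]
opening: 0.359
grasp_force: 0.0
```

Call:
step_arm --pt "0 0 0 0 0 0 0.25" --pt "0 0 -0.12 0 0 0 0.25" --pt "0 0 -0.24 0 0 0 0.25" --pt "0 0 -0.36 0 0 0 0.25" --pt "0 0 -0.5 0 0 0 -0.1" --pt "0 0 -0.5 0 0 0 -0.1" --pt "0 0 -0.5 0 0 0 -0.1"

```text
time_s: 18.02
position: [0.5585, 0.1972, 0.2173]
tcp_rot: [[1.0, 0.018, 0.014], [0.018, -1.0, 0.0], [0.014, -0.0, -1.0]]
force: [-0.4, -0.6, 0.3]
opening: 0.506
grasp_force: 0.0
```

```bash
python3 -c "
from h import *
s=read_state();c=save('wrist','w9.png');print(s['position']);bott(c,s)
t=save('top','t2.png')
plan(([.555,.03,.21],1),([.603,-.132,.16],1))"
```

```text
[0.55854602 0.19716296 0.21727051]
g [303 214  23  18 165] [0.559 0.199]
y [634 174   6  20  90] [ 0.6   -0.117]
y [206 304  19  58 290] [0.427 0.308]
y [405 304  19  35 167] [0.448 0.085]
y [408 340  16  22  98] [0.408 0.079]
y [376 374 104  21 710] [0.363 0.062]
y [474 374  77  21 555] [ 0.364 -0.035]
y [198 379  18  16 102] [0.355 0.322]
y [216 379  53  16 300] [0.356 0.282]
y [260 380  35  15 194] [0.355 0.237]
y [295 380  34  15 176] [0.357 0.197]
y [326 380  28  15 142] [0.356 0.167]
y [342 380  34  15 169] [0.359 0.139]
r [163 259  29  27 650] [0.5   0.342]
row [-0.0128, 0.5555, 0.0114, 0.0014, -0.0058, 0.0008] rows>=4
row [0.1506, 0.5427, 0.1667, 0.0, 0.0, 0.0] rows>=5
```

Call:
step_arm --pt "0.07 1 0.02 0 0 0 -0.1" --pt "0.07 1 0.02 0 0 0 -0.1" --pt "0.07 1 0.02 0 0 0 -0.1" --pt "0.07 1 0.02 0 0 0 -0.1" --pt "0.07 1 0.02 0 0 0 -0.1" --pt "0.07 1 0.02 0 0 0 -0.1" --pt "0.07 1 0.02 0 0 0 -0.1" --pt "0.07 1 0.02 0 0 0 -0.1"

```text
time_s: 18.78
position: [0.5829, -0.1091, 0.2054]
tcp_rot: [[1.0, 0.013, 0.003], [0.013, -1.0, -0.003], [0.003, 0.003, -1.0]]
force: [-0.1, 0.0, 0.2]
opening: 0.547
grasp_force: 0.0
```

```bash
python3 -c "
from h import *
s=read_state();c=save('wrist','w10.png');print(s['position']);bott(c,s)
plan(([.603,-.132,.12],1))"
```

```text
[ 0.58286127 -0.10907081  0.20541661]
g [400 156  30  27 305] [ 0.636 -0.198]
g [  0 237  11  23 177] [0.551 0.199]
y [325 185  27  29 296] [ 0.608 -0.129]
y [199 304  19  35 178] [0.474 0.005]
y [412 304  16  15  93] [ 0.486 -0.22 ]
y [415 318  17  44 211] [ 0.447 -0.231]
y [199 339  15  23 137] [0.434 0.01 ]
y [ 202  373  362   22 3457] [ 0.39  -0.199]
r [471 174  38  27 438] [ 0.619 -0.273]
r [348 348  26  15 309] [ 0.432 -0.161]
row [0.066, 0.0801, 0.2849, 0.0024, -0.0033, -0.0067] rows>=3
```

Call:
step_arm --pt "0.068 0.076 0.15 0 0 -0.006 -0.1" --pt "0.068 0.076 0.285 0 0 -0.006 -0.1" --pt "0.068 0.076 0.285 0 0 -0.006 -0.1" --pt "0.068 0.076 0.42 0 0 -0.006 -0.1" --pt "0.068 0.076 0.53 0 0 -0.006 -0.1" --pt "0.068 0.076 0.53 0 0 -0.006 -0.1" --pt "0.068 0.076 0.53 0 0 -0.006 -0.1" --pt "0.068 0.076 0.53 0 0 -0.006 1"

```text
time_s: 19.5
position: [0.6051, -0.1246, 0.0499]
tcp_rot: [[1.0, 0.024, 0.006], [0.024, -1.0, -0.001], [0.006, 0.001, -1.0]]
force: [1.6, 0.3, 1.1]
opening: 0.525
grasp_force: 0.0
```

Call:
step_arm --pt "0 0 0 0 0 0 1" --pt "0 0 0 0 0 0 1" --pt "0 0 0 0 0 0 1" --pt "0 0 0 0 0 0 1" --pt "0 0 -0.13 0 0 0 1" --pt "0 0 -0.27 0 0 0 1" --pt "0 0 -0.4 0 0 0 1" --pt "0 0 -0.53 0 0 0 1"

```text
time_s: 20.17
position: [0.6034, -0.1251, 0.2096]
tcp_rot: [[1.0, 0.022, 0.005], [0.022, -1.0, -0.001], [0.005, 0.001, -1.0]]
force: [1.4, 0.2, -0.5]
opening: 0.276
grasp_force: 28.9
```

```bash
python3 -c "
from h import *
s=read_state();print(s['position'],s['opening'])
plan(([.555,.1,.21],1),([.495,.20,.15],1))"
```

```text
[ 0.60336    -0.12513509  0.20964212] 0.2759308052762526
row [-0.1443, -0.7539, -0.0026, 0.0012, -0.006, 0.0064] rows>=6
row [-0.1942, -0.3368, 0.2, 0.0, 0.0, 0.0] rows>=4
```

Call:
step_arm --pt "-0.15 -1 0 0 0 0.005 1" --pt "-0.15 -1 0 0 0 0.005 1" --pt "-0.15 -1 0 0 0 0.005 1" --pt "-0.15 -1 0 0 0 0.005 1" --pt "-0.15 -1 0 0 0 0.005 1" --pt "-0.15 -1 0 0 0 0.005 1" --pt "-0.15 -1 0 0 0 0.005 1" --pt "-0.15 -1 0 0 0 0.005 1"

```text
time_s: 20.83
position: [0.5498, 0.1789, 0.2076]
tcp_rot: [[1.0, 0.023, 0.004], [0.023, -1.0, 0.001], [0.004, -0.001, -1.0]]
force: [0.4, -0.8, -0.1]
opening: 0.27
grasp_force: 28.9
```

```bash
python3 -c "
from h import *
s=read_state();print(s['position'],s['opening'])
plan(([.497,.199,.062],1))"
```

```text
[0.54976172 0.17889532 0.20764666] 0.27001476161605925
row [-0.1764, -0.0704, 0.4848, -0.0018, -0.0055, 0.0072] rows>=4
```

Call:
step_arm --pt "-0.176 -0.065 0.05 0 0 0 1" --pt "-0.176 -0.065 0.12 0 0 0 1" --pt "-0.176 -0.065 0.25 0 0 0 1" --pt "-0.176 -0.065 0.38 0 0 0 1" --pt "-0.176 -0.065 0.49 0 0 0 1" --pt "-0.176 -0.065 0.49 0 0 0 1" --pt "-0.176 -0.065 0.49 0 0 0 0.25" --pt "-0.176 -0.065 0.49 0 0 0 0.25"

```text
time_s: 21.5
position: [0.5005, 0.192, 0.0609]
tcp_rot: [[1.0, 0.018, 0.007], [0.018, -1.0, -0.001], [0.007, 0.001, -1.0]]
force: [-0.5, -0.2, 0.3]
opening: 0.335
grasp_force: 0.0
```

Call:
step_arm --pt "0 0 0 0 0 0 0.25" --pt "0 0 0 0 0 0 0.25" --pt "0 0 -0.12 0 0 0 0.25" --pt "0 0 -0.24 0 0 0 0.25" --pt "0 0 -0.36 0 0 0 0.25" --pt "0 0 -0.5 0 0 0 -0.1" --pt "0 0 -0.5 0 0 0 -0.1" --pt "0 0 -0.5 0 0 0 -0.1"

```text
time_s: 22.17
position: [0.5009, 0.1926, 0.2143]
tcp_rot: [[1.0, 0.019, 0.015], [0.019, -1.0, 0.001], [0.015, -0.0, -1.0]]
force: [-0.7, -0.3, -0.1]
opening: 0.503
grasp_force: 0.0
```

Call:
step_arm --pt "0.25 1 0 0 0 0 -0.1" --pt "0.25 1 0 0 0 0 -0.1" --pt "0.25 1 0 0 0 0 -0.1" --pt "0.25 1 0 0 0 0 -0.1" --pt "0.25 1 0 0 0 0 -0.1" --pt "0.25 1 0 0 0 0 -0.1" --pt "0.25 1 0 0 0 0 -0.1" --pt "0.25 1 0 0 0 0 -0.1"

```text
time_s: 22.83
position: [0.5804, -0.1116, 0.2099]
tcp_rot: [[1.0, 0.015, 0.006], [0.015, -1.0, -0.003], [0.006, 0.003, -1.0]]
force: [0.6, -0.0, 0.5]
opening: 0.551
grasp_force: 0.0
```

```bash
python3 -c "
from h import *
s=read_state();c=save('wrist','w11.png');print(s['position']);bott(c,s)
plan(([.632,-.202,.120],1))"
```

```text
[ 0.58037635 -0.11161468  0.20987655]
g [397 154  29  27 284] [ 0.636 -0.198]
g [  0 233  11  23 188] [0.551 0.199]
y [  7 276  44  20 293] [0.509 0.182]
y [199 304  20  35 176] [0.47  0.003]
y [412 304  18  22 109] [ 0.48  -0.227]
y [416 327  16  35 156] [ 0.438 -0.236]
y [199 340  17  22 139] [0.429 0.007]
y [ 202  373  361   22 3522] [ 0.385 -0.206]
r [467 171  36  27 414] [ 0.619 -0.273]
r [345 348  28  11 237] [ 0.43  -0.163]
row [0.1637, 0.2977, 0.3021, 0.0055, -0.0088, -0.005] rows>=4
```

Call:
step_arm --pt "0.165 0.308 0.15 0 0 0 -0.1" --pt "0.165 0.308 0.15 0 0 0 -0.1" --pt "0.165 0.308 0.25 0 0 0 -0.1" --pt "0.165 0.308 0.35 0 0 0 -0.1" --pt "0.165 0.308 0.45 0 0 0 -0.1" --pt "0.165 0.308 0.545 0 0 0 -0.1" --pt "0.165 0.308 0.545 0 0 0 -0.1" --pt "0.165 0.308 0.545 0 0 0 -0.1"

```text
time_s: 23.55
position: [0.6294, -0.1962, 0.0452]
tcp_rot: [[1.0, 0.019, -0.001], [0.019, -1.0, 0.002], [-0.001, -0.002, -1.0]]
force: [0.4, 0.2, 0.7]
opening: 0.552
grasp_force: 0.0
```

Call:
step_arm --pt "0 0 0 0 0 0 1" --pt "0 0 0 0 0 0 1" --pt "0 0 0 0 0 0 1" --pt "0 0 0 0 0 0 1" --pt "0 0 -0.13 0 0 0 1" --pt "0 0 -0.27 0 0 0 1" --pt "0 0 -0.4 0 0 0 1" --pt "0 0 -0.53 0 0 0 1"

```text
time_s: 24.22
position: [0.6306, -0.1977, 0.2091]
tcp_rot: [[1.0, 0.019, 0.006], [0.019, -1.0, -0.001], [0.006, 0.002, -1.0]]
force: [0.5, -0.1, 0.9]
opening: 0.047
grasp_force: 0.0
```

```bash
python3 -c "
from h import *
s=read_state();print(s['position'],s['opening'])
plan(([.59,.03,.21],1),([.555,.143,.21],1))"
```

```text
[ 0.6305856  -0.19772114  0.20905693] 0.046848820122304353
row [-0.121, -0.7615, -0.005, 0.0019, -0.0075, 0.0017] rows>=6
row [-0.1101, -0.3786, 0.0, 0.0, 0.0, 0.0] rows>=3
```

The gripper closed on nothing, so I'll look again.

Call:
step_arm --pt "-0.15 0 -0.1 0 0 0 -0.1" --pt "-0.15 0 -0.1 0 0 0 -0.1" --pt "-0.15 0 -0.1 0 0 0 -0.1" --pt "-0.15 0 -0.1 0 0 0 -0.1" --pt "-0.15 0 -0.1 0 0 0 -0.1" --pt "-0.15 0 -0.1 0 0 0 -0.1"

```text
time_s: 24.72
position: [0.5856, -0.1984, 0.2343]
tcp_rot: [[1.0, 0.019, 0.003], [0.019, -1.0, 0.0], [0.003, -0.0, -1.0]]
force: [-0.1, -0.5, -0.5]
opening: 0.418
grasp_force: 0.0
```

```bash
python3 -c "
from h import *
s=read_state();c=save('wrist','w12.png');print(s['position']);bott(c,s)"
```

```text
[ 0.58557802 -0.19836626  0.23427861]
g [308 157  23  21 121] [ 0.638 -0.2  ]
y [284 275  12  13 116] [ 0.509 -0.171]
y [224 304  15  19  86] [ 0.467 -0.102]
y [391 304  15  19 104] [ 0.471 -0.296]
y [222 324  15  36 154] [ 0.426 -0.097]
y [393 343  15  19 115] [ 0.418 -0.304]
y [ 177  374  360   21 3569] [ 0.368 -0.267]
r [382 173  24  25 239] [ 0.621 -0.274]
```

View pics/w12.png

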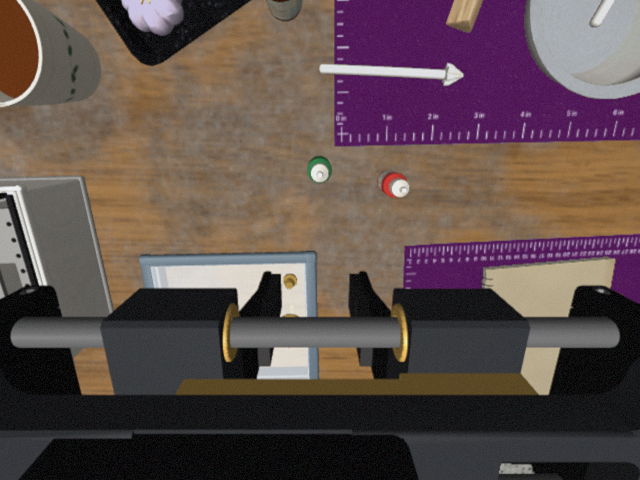

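The green bottle is still standing at (320,172): I lifted before the fingers had closed. I'll retry with more closing time.

```bash
python3 -c "
from h import *
s=read_state();c=np.load('pics/w12.npy',allow_pickle=True).item()
print(ray(c,320,173,.068,s),ray(c,400,188,.068,s))
plan(([.632,-.201,.046],1))"
```

```text
[ 0.63307925 -0.20126918  0.068     ] [ 0.62086459 -0.27489037  0.068     ]
row [0.1527, 0.0121, 0.6278, -0.0006, -0.0034, 0.0019] rows>=5
```

Call:
step_arm --pt "0.155 0.012 0.1 0 0 0 -0.1" --pt "0.155 0.012 0.24 0 0 0 -0.1" --pt "0.155 0.012 0.37 0 0 0 -0.1" --pt "0.155 0.012 0.5 0 0 0 -0.1" --pt "0.155 0.012 0.625 0 0 0 -0.1" --pt "0.155 0.012 0.625 0 0 0 -0.1" --pt "0.155 0.012 0.625 0 0 0 1" --pt "0.155 0.012 0.625 0 0 0 1"

```text
time_s: 25.43
position: [0.6343, -0.202, 0.0499]
tcp_rot: [[1.0, 0.019, 0.007], [0.019, -1.0, -0.002], [0.007, 0.002, -1.0]]
force: [0.4, -0.4, 0.3]
opening: 0.47
grasp_force: 0.0
```

Call:
step_arm --pt "0 0 0 0 0 0 1" --pt "0 0 0 0 0 0 1" --pt "0 0 0 0 0 0 1" --pt "0 0 0 0 0 0 1" --pt "0 0 -0.13 0 0 0 1" --pt "0 0 -0.27 0 0 0 1" --pt "0 0 -0.4 0 0 0 1" --pt "0 0 -0.53 0 0 0 1"

```text
time_s: 26.1
position: [0.632, -0.2014, 0.2109]
tcp_rot: [[1.0, 0.019, 0.006], [0.019, -1.0, -0.002], [0.006, 0.002, -1.0]]
force: [0.6, 0.1, 0.3]
opening: 0.262
grasp_force: 30.0
```

```bash
python3 -c "
from h import *
s=read_state();print(s['position'],s['opening'])
plan(([.59,.05,.21],1),([.555,.143,.21],1))"
```

```text
[ 0.6320031  -0.20136194  0.21086727] 0.2620356903658022
row [-0.1243, -0.8403, 0.0006, 0.0023, -0.0078, 0.0016] rows>=7
row [-0.1112, -0.312, 0.0, 0.0, 0.0, 0.0] rows>=3
```

Call:
step_arm --pt "-0.2 -1 0 0 0 0 1" --pt "-0.2 -1 0 0 0 0 1" --pt "-0.2 -1 0 0 0 0 1" --pt "-0.2 -1 0 0 0 0 1" --pt "-0.2 -1 0 0 0 0 1" --pt "-0.2 -1 0 0 0 0 1" --pt "-0.2 -1 0 0 0 0 1" --pt "-0.2 -1 0 0 0 0 1"

```text
time_s: 26.77
position: [0.5641, 0.1024, 0.2085]
tcp_rot: [[1.0, 0.023, 0.005], [0.023, -1.0, 0.001], [0.005, -0.001, -1.0]]
force: [-0.8, 0.4, 0.6]
opening: 0.261
grasp_force: 30.0
```

```bash
python3 -c "
from h import *
s=read_state();c=save('wrist','w13.png');print(s['position'],s['opening']);bott(c,s)
plan(([.555,.143,.062],1))"
```

```text
[0.56411856 0.1023863  0.20846381] 0.26138471542286823
g [205 218  24  24 183] [0.557 0.197]
g [293 274  44  39 796] [0.49  0.104]
y [215 264  30  25 450] [0.504 0.187]
y [570 272  21  14 202] [ 0.508 -0.172]
y [370 330  11  32 111] [0.422 0.032]
y [ 147  374  360   21 3572] [0.369 0.071]
r [ 55 264  30  27 613] [0.499 0.356]
row [-0.0296, -0.1339, 0.488, -0.0015, -0.0059, 0.0082] rows>=4
```

View pics/w13.png

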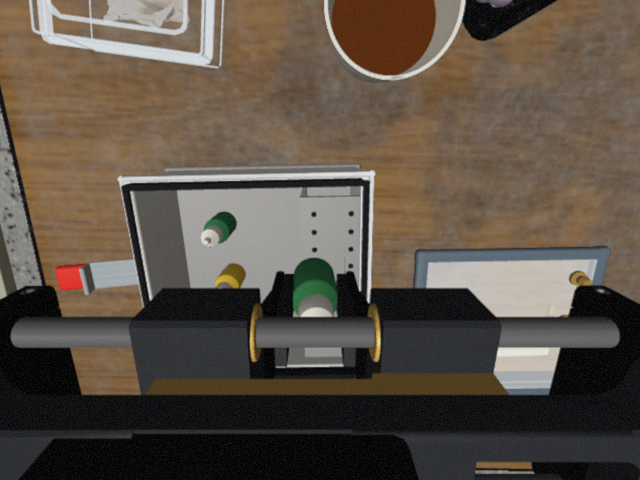

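The green and yellow bottles stand in the compartment at (215,228) and (230,275), and the second green bottle is held. I'll set it down at x = 0.527, y = 0.149, so that the fingers pass between the other two.

```bash
python3 -c "
from h import *
plan(([.527,.149,.062],1))"
```

```text
row [-0.1225, -0.1561, 0.4876, -0.0015, -0.0059, 0.0082] rows>=4
```

Call:
step_arm --pt "-0.122 -0.153 0.02 0 0 0 1" --pt "-0.122 -0.153 0.05 0 0 0 1" --pt "-0.122 -0.153 0.17 0 0 0 1" --pt "-0.122 -0.153 0.3 0 0 0 1" --pt "-0.122 -0.153 0.4 0 0 0 1" --pt "-0.122 -0.153 0.49 0 0 0 1" --pt "-0.122 -0.153 0.49 0 0 0 1" --pt "-0.122 -0.153 0.49 0 0 0 1"

```text
time_s: 27.48
position: [0.5298, 0.1417, 0.0597]
tcp_rot: [[1.0, 0.018, 0.003], [0.018, -1.0, -0.001], [0.003, 0.001, -1.0]]
force: [0.1, 0.2, -0.5]
opening: 0.269
grasp_force: 30.0
```

Call:
step_arm --pt "0 0 0 0 0 0 0.27" --pt "0 0 0 0 0 0 0.27" --pt "0 0 0 0 0 0 0.27" --pt "0 0 0 0 0 0 0.27" --pt "0 0 -0.12 0 0 0 0.27" --pt "0 0 -0.24 0 0 0 0.27" --pt "0 0 -0.36 0 0 0 0.27" --pt "0 0 -0.5 0 0 0 -0.1"

```text
time_s: 28.15
position: [0.5281, 0.1423, 0.2112]
tcp_rot: [[1.0, 0.019, 0.003], [0.019, -1.0, -0.002], [0.003, 0.002, -1.0]]
force: [0.6, -0.8, -0.7]
opening: 0.387
grasp_force: 0.0
```

Call:
step_arm --pt "0.1 1 0 0 0 0 -0.1" --pt "0.1 1 0 0 0 0 -0.1" --pt "0.1 1 0 0 0 0 -0.1" --pt "0.1 1 0 0 0 0 -0.1" --pt "0.1 1 0 0 0 0 -0.1" --pt "0.1 1 0 0 0 0 -0.1" --pt "0.1 1 0 0 0 0 -0.1" --pt "0.1 1 0 0 0 0 -0.1"

```text
time_s: 28.82
position: [0.5661, -0.1639, 0.2116]
tcp_rot: [[1.0, 0.014, 0.009], [0.014, -1.0, -0.007], [0.009, 0.007, -1.0]]
force: [1.0, 1.1, 0.7]
opening: 0.551
grasp_force: 0.0
```

```bash
python3 -c "
from h import *
s=read_state();c=save('wrist','w14.png');print(s['position'],s['opening']);bott(c,s)
plan(([.620,-.275,.2],1))"
```

```text
[ 0.56610362 -0.16386794  0.21163471] 0.5509178370209012
y [314 268  13  14 134] [ 0.509 -0.171]
y [200 304  18  24 132] [ 0.461 -0.052]
y [411 304  19  26 141] [ 0.463 -0.28 ]
y [309 312  22   5  85] [ 0.462 -0.171]
y [199 329  17  33 186] [ 0.42  -0.044]
y [414 329  18  33 152] [ 0.422 -0.289]
y [ 202  373  361   22 3537] [ 0.37  -0.259]
r [417 156  31  27 343] [ 0.619 -0.273]
row [0.1751, 0.3757, 0.0415, 0.007, -0.0107, -0.005] rows>=3
```

Call:
step_arm --pt "0.17 0.395 0.1 0 0 0 -0.1" --pt "0.17 0.395 0.1 0 0 0 -0.1" --pt "0.17 0.395 0.2 0 0 0 -0.1" --pt "0.17 0.395 0.3 0 0 0 -0.1" --pt "0.17 0.395 0.4 0 0 0 -0.1" --pt "0.17 0.395 0.548 0 0 0 -0.1" --pt "0.17 0.395 0.548 0 0 0 -0.1" --pt "0.17 0.395 0.548 0 0 0 1"

```text
time_s: 29.53
position: [0.6163, -0.2717, 0.0433]
tcp_rot: [[1.0, 0.02, -0.002], [0.02, -1.0, 0.004], [-0.002, -0.004, -1.0]]
force: [0.5, -0.2, 0.7]
opening: 0.522
grasp_force: 0.0
```

Call:
step_arm --pt "0 0 0 0 0 0 1" --pt "0 0 0 0 0 0 1" --pt "0 0 0 0 0 0 1" --pt "0 0 0 0 0 0 1" --pt "0 0 0 0 0 0 1" --pt "0 0 -0.27 0 0 0 1" --pt "0 0 -0.4 0 0 0 1" --pt "0 0 -0.53 0 0 0 1"

```text
time_s: 30.2
position: [0.6176, -0.2739, 0.1724]
tcp_rot: [[1.0, 0.019, 0.003], [0.019, -1.0, -0.0], [0.003, 0.0, -1.0]]
force: [0.2, 0.6, -0.0]
opening: 0.269
grasp_force: 29.7
```

```bash
python3 -c "
from h import *
s=read_state();print(s['position'],s['opening'],s['grasp_force'])
plan(([.60,.0,.21],1))"
```

```text
[ 0.61755124 -0.27391258  0.1723521 ] 0.2694200575840294 29.672705128323287
row [-0.041, -0.914, -0.1257, 0.0001, -0.0044, 0.0016] rows>=7
```

Call:
step_arm --pt "-0.1 -1 -0.1 0 0 0 1" --pt "-0.1 -1 -0.1 0 0 0 1" --pt "-0.1 -1 -0.1 0 0 0 1" --pt "-0.1 -1 -0.1 0 0 0 1" --pt "-0.1 -1 -0.1 0 0 0 1" --pt "-0.1 -1 -0.1 0 0 0 1" --pt "-0.1 -1 -0.1 0 0 0 1" --pt "-0.1 -1 -0.1 0 0 0 1"

```text
time_s: 30.87
position: [0.5806, 0.0308, 0.2023]
tcp_rot: [[1.0, 0.023, 0.005], [0.023, -1.0, 0.001], [0.005, -0.001, -1.0]]
force: [-0.1, 0.4, -0.5]
opening: 0.27
grasp_force: 29.7
```

Call:
step_arm --pt "-0.36 -0.4 0 0 0 0 1" --pt "-0.36 -0.4 0 0 0 0 1" --pt "-0.36 -0.4 0 0 0 0 1" --pt "-0.36 -0.4 0 0 0 0 1" --pt "-0.36 -0.4 0 0 0 0 1" --pt "-0.36 -0.4 0 0 0 0 1" --pt "-0.36 -0.4 0 0 0 0 1"

```text
time_s: 31.45
position: [0.4734, 0.1428, 0.2009]
tcp_rot: [[1.0, 0.019, 0.008], [0.019, -1.0, -0.001], [0.008, 0.001, -1.0]]
force: [1.2, 0.5, -0.0]
opening: 0.27
grasp_force: 29.7
```

```bash
python3 -c "
from h import *
s=read_state();c=save('wrist','w15.png');print(s['position'],s['opening'],s['grasp_force']);bott(c,s)
plan(([.480,.147,.059],1))"
```

```text
[0.47338044 0.14282871 0.20088785] 0.27023500361533126 29.672602228238247
g [247 121  21  28 170] [0.554 0.194]
g [305 151  25  24 146] [0.535 0.144]
y [250 183  30  30 354] [0.501 0.187]
y [614 238  26  21 280] [ 0.456 -0.164]
y [248 328   8  25  83] [0.342 0.209]
y [ 148  374  361   21 3444] [0.287 0.111]
r [ 75 167  33  30 826] [0.509 0.351]
r [619 249  21  18 240] [ 0.443 -0.172]
r [ 292  260   47   57 1342] [0.404 0.138]
row [0.0169, -0.0155, 0.4726, 0.0016, -0.0102, 0.0009] rows>=4
```

View pics/w15.png

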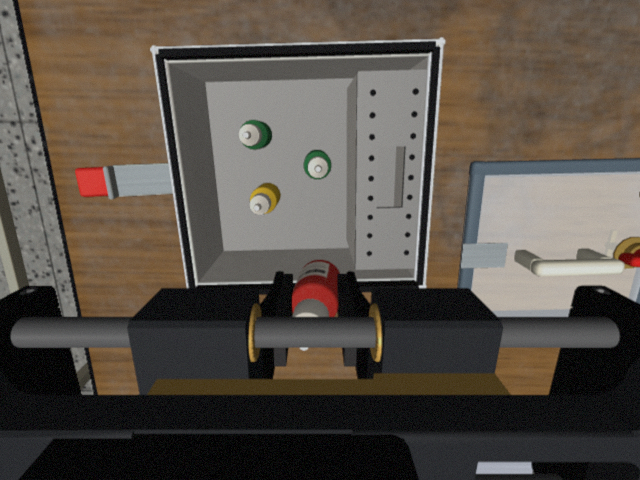

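All three bottles are standing in the compartment at (253,133), (318,165) and (264,198). Red is held at (316,288). I'll set it down at about (0.482, 0.146).

Call:
step_arm --pt "0.028 -0.012 0.12 0 0 0 1" --pt "0.028 -0.012 0.24 0 0 0 1" --pt "0.028 -0.012 0.36 0 0 0 1" --pt "0.028 -0.012 0.44 0 0 0 1" --pt "0.028 -0.012 0.468 0 0 0 1" --pt "0.028 -0.012 0.468 0 0 0 1" --pt "0.028 -0.012 0.468 0 0 0 0.27" --pt "0.028 -0.012 0.468 0 0 0 0.27"

```text
time_s: 32.17
position: [0.4829, 0.1463, 0.0609]
tcp_rot: [[1.0, 0.018, 0.008], [0.018, -1.0, -0.001], [0.008, 0.001, -1.0]]
force: [-0.5, -0.2, 0.4]
opening: 0.334
grasp_force: 0.0
```

Call:
step_arm --pt "0 0 0 0 0 0 0.27" --pt "0 0 0 0 0 0 0.27" --pt "0 0 -0.1 0 0 0 0.27" --pt "0 0 -0.22 0 0 0 0.27" --pt "0 0 -0.35 0 0 0 0.27" --pt "0 0 -0.5 0 0 0 0" --pt "0 0 -0.65 0 0 0 0" --pt "0 0 -0.65 0 0 0 0"

```text
time_s: 32.83
position: [0.4841, 0.1475, 0.2626]
tcp_rot: [[1.0, 0.019, 0.021], [0.019, -1.0, 0.0], [0.021, 0.0, -1.0]]
force: [1.3, -0.4, 0.1]
opening: 0.473
grasp_force: 0.0
```

```bash
python3 - <<'E'
from h import *
s=read_state();c=save('wrist','w16.png');print(s['position'],s['opening']);bott(c,s)
# box rim centre from the earlier picture w15
c5=np.load('pics/w15.npy',allow_pickle=True).item()
s5=dict(position=[.47338,.14283,.20089],tcp_rot=s['tcp_rot'])
P=np.array([ray(c5,*q,.088,s5)[:2] for q in((152,47),(442,40))]);print(P)
plan(([.47,0.0,.25],40),([.445,-.10,.2],92.5))
E
```

```text
[0.48407271 0.14748562 0.26264205] 0.4727750698392863
g [264 138  17  22 103] [0.555 0.193]
g [311 162  21  19  97] [0.535 0.144]
y [266 189  23  24 219] [0.501 0.188]
y [591 190  20  13 163] [ 0.509 -0.172]
y [571 234  28  18 214] [ 0.457 -0.167]
y [212 304  18  45 188] [0.338 0.267]
y [403 306  15  56 240] [0.325 0.022]
y [392 374  58  21 438] [ 0.254 -0.002]
y [448 374  52  21 419] [ 0.257 -0.07 ]
y [498 374  50  21 342] [ 0.255 -0.13 ]
y [217 379  95  16 640] [0.246 0.211]
y [310 379  60  16 414] [0.248 0.112]
y [366 379  34  16 183] [0.247 0.053]
y [194 380  23  15 145] [0.246 0.292]
r [126 175  26  25 569] [0.509 0.345]
r [309 205  21  19 163] [0.485 0.144]
r [573 243  59  19 681] [ 0.442 -0.192]
[[0.61078763 0.25690601]
 [0.61892108 0.06051815]]
row [-0.0549, 0.4902, 0.036, 0.0086, -0.0231, -0.8643] rows>=6
row [-0.2781, 0.2018, 0.1667, 0.0, 0.0, -1.1667] rows>=8
```

View pics/w16.png

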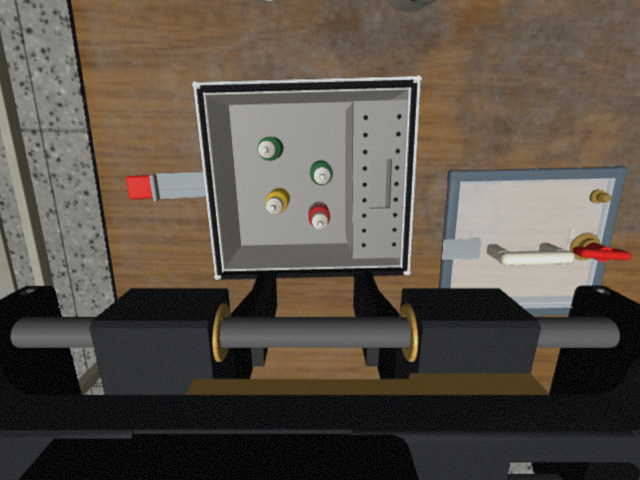

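All four bottles stand in the compartment: (270,149), (321,174), (277,201) and (319,217). The lid is at right with its handle at (537,257). I'll return to the recorded pose above the handle.

Call:
step_arm --pt "-0.055 0.49 0.03 0.008 0 -0.864 0" --pt "-0.055 0.49 0.03 0.008 0 -0.864 0" --pt "-0.055 0.49 0.03 0.008 0 -0.864 0" --pt "-0.055 0.49 0.03 0.008 0 -0.864 0" --pt "-0.055 0.49 0.03 0.008 0 -0.864 0" --pt "-0.055 0.49 0.03 0.008 0 -0.864 0" --pt "-0.055 0.49 0.03 0.008 0 -0.864 0"

```text
time_s: 33.47
position: [0.4655, -0.0012, 0.2448]
tcp_rot: [[0.767, 0.642, 0.001], [0.642, -0.767, 0.005], [0.004, -0.004, -1.0]]
force: [0.3, -0.2, -0.2]
opening: 0.498
grasp_force: 0.0
```

Call:
step_arm --pt "-0.278 0.202 0.1 0 0 -1 0" --pt "-0.278 0.202 0.1 0 0 -1 0" --pt "-0.278 0.202 0.1 0 0 -1 0" --pt "-0.278 0.202 0.1 0 0 -1 0" --pt "-0.278 0.202 0.1 0 0 -1 0" --pt "-0.278 0.202 0.1 0 0 -1 0" --pt "-0.278 0.202 0.1 0 0 -1 0" --pt "-0.278 0.202 0.1 0 0 -1 0"

```text
time_s: 34.13
position: [0.4411, -0.0997, 0.2146]
tcp_rot: [[0.089, 0.996, 0.001], [0.996, -0.089, 0.005], [0.006, 0.001, -1.0]]
force: [-1.4, 0.0, 1.0]
opening: 0.497
grasp_force: 0.0
```

```bash
python3 -c "
from h import *
plan(([.445,-.1003,.15],92.4))"
```

```text
row [-0.0021, 0.0131, 0.2153, 0.0017, -0.0069, -0.1666] rows>=2
```

Call:
step_arm --pt "0 0.011 0.215 0 -0.006 -0.166 0" --pt "0 0.011 0.215 0 -0.006 -0.166 0" --pt "0 0.011 0.215 0 -0.006 -0.166 0" --pt "0 0.011 0.215 0 -0.006 -0.166 0" --pt "0 0.011 0.215 0 -0.006 -0.166 0" --pt "0 0.011 0.215 0 -0.006 -0.166 0"

```text
time_s: 34.63
position: [0.4459, -0.1005, 0.1519]
tcp_rot: [[-0.041, 0.999, 0.005], [0.999, 0.041, -0.001], [-0.001, 0.005, -1.0]]
force: [-0.0, 0.4, 0.3]
opening: 0.499
grasp_force: 0.0
```

```bash
python3 -c "
from h import *
print(read_state()['position']);plan(([.445,-.1003,.068],92.4))"
```

```text
[ 0.44593418 -0.10054809  0.15186763]
row [0.0013, -0.0045, 0.2795, 0.0063, 0.0018, -0.0008] rows>=3
```

Call:
step_arm --pt "0 -0.001 0.12 0 0 0 0" --pt "0 -0.001 0.22 0 0 0 0" --pt "0 -0.001 0.275 0 0 0 0" --pt "0 -0.001 0.275 0 0 0 1" --pt "0 -0.001 0.275 0 0 0 1" --pt "0 -0.001 0.275 0 0 0 1" --pt "0 -0.001 0.275 0 0 0 1" --pt "0 -0.001 0.275 0 0 0 1"

```text
time_s: 35.3
position: [0.4459, -0.1007, 0.0695]
tcp_rot: [[-0.042, 0.999, 0.005], [0.999, 0.042, -0.001], [-0.002, 0.005, -1.0]]
force: [0.8, -0.8, 0.7]
opening: 0.204
grasp_force: 0.0
```

Call:
step_arm --pt "0 0 0 0 0 0 1" --pt "0 0 -0.1 0 0 0 1" --pt "0 0 -0.2 0 0 0 1" --pt "0 0 -0.3 0 0 0 1" --pt "0 0 -0.4 0 0 0 1" --pt "0 0 -0.5 0 0 0 1" --pt "0 0 -0.55 0 0 0 1" --pt "0 0 -0.55 0 0 0 1"

```text
time_s: 35.97
position: [0.4459, -0.1008, 0.2362]
tcp_rot: [[-0.042, 0.999, 0.009], [0.999, 0.042, -0.003], [-0.004, 0.009, -1.0]]
force: [0.5, -0.2, -5.8]
opening: 0.154
grasp_force: 30.0
```

```bash
python3 -c "
from h import *
s=read_state();print(s['force'],s['moment'],s['opening']);plan(([.5214,.1583,s['position'][2]],92.4))"
```

```text
[ 0.54493914 -0.16205033 -5.80175642] [-0.01635431 -0.15341506  0.00115142] 0.15361918437207614
row [0.8523, 0.2881, -0.0004, 0.0115, 0.0045, 0.0008] rows>=7
```

Call:
step_arm --pt "0.1 0.034 0 0.005 0 0 1" --pt "0.2 0.068 0 0.005 0 0 1" --pt "0.32 0.109 0 0.005 0 0 1" --pt "0.44 0.15 0 0.005 0 0 1" --pt "0.56 0.19 0 0.005 0 0 1" --pt "0.68 0.231 0 0.005 0 0 1" --pt "0.79 0.268 0 0.005 0 0 1" --pt "0.852 0.288 0 0.005 0 0 1"

```text
time_s: 36.63
position: [0.5193, 0.1624, 0.2311]
tcp_rot: [[-0.044, 0.999, -0.004], [0.999, 0.044, 0.002], [0.002, -0.004, -1.0]]
force: [0.4, -1.5, -5.1]
opening: 0.157
grasp_force: 30.0
```

Call:
step_arm --pt "0 0 0 0 0 0 1" --pt "0 0 0 0 0 0 1" --pt "0 0 0.06 0 0 0 1" --pt "0 0 0.12 0 0 0 1" --pt "0 0 0.12 0 0 0 1" --pt "0 0 0.12 0 0 0 1"

```text
time_s: 37.13
position: [0.518, 0.1575, 0.1956]
tcp_rot: [[-0.041, 0.999, -0.007], [0.999, 0.041, -0.001], [-0.001, -0.007, -1.0]]
force: [-0.4, 1.3, -6.0]
opening: 0.16
grasp_force: 30.0
```

```bash
python3 -c "
from h import *
s=read_state();c=save('wrist','w17.png');print(s['force'],s['moment'],s['opening']);plan(([.5214,.1583,.1515],92.4))"
```

```text
[-0.39216534  1.26408973 -5.96327732] [ 0.01901696 -0.12243849  0.01535232] 0.159736858160535
row [0.0016, 0.0076, 0.1508, -0.0047, 0.0004, -0.0011] rows>=2
```

View pics/w17.png

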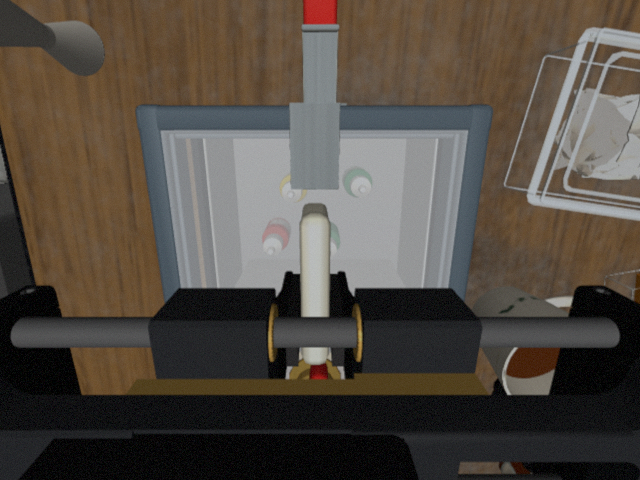

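The lid hangs level over the box, with its handle at (316,285), and the keeper plate lines up with the hasp arm at (318,60). I'll let it settle and then correct.

Call:
step_arm --pt "0.001 0.006 0.02 0 0 0 1" --pt "0.001 0.006 0.02 0 0 0 1" --pt "0.001 0.006 0.02 0 0 0 1" --pt "0.001 0.006 0.02 0 0 0 1" --pt "0.001 0.006 0.02 0 0 0 1" --pt "0.001 0.006 0.02 0 0 0 1"

```text
time_s: 37.68
position: [0.5219, 0.1591, 0.1917]
tcp_rot: [[-0.042, 0.999, -0.001], [0.999, 0.042, -0.0], [-0.0, -0.001, -1.0]]
force: [0.4, -0.2, -5.7]
opening: 0.159
grasp_force: 30.0
```

```bash
python3 -c "
from h import *
s=read_state();print(s['force'],s['moment'],s['opening'],s['position']);plan(([.5214,.1583,.1500],92.4))"
```

```text
[ 0.44564308 -0.20799843 -5.65973206] [-0.01974491 -0.0895395   0.0233074 ] 0.15868961472705348 [0.52188125 0.15914007 0.19170008]
row [-0.0027, -0.0016, 0.139, -0.0009, 0.0, 0.0007] rows>=2
```

Call:
step_arm --pt "-0.003 -0.001 0.04 0 0 0 1" --pt "-0.003 -0.001 0.07 0 0 0 1" --pt "-0.003 -0.001 0.09 0 0 0 1" --pt "-0.003 -0.001 0.11 0 0 0 1" --pt "-0.003 -0.001 0.125 0 0 0 1" --pt "-0.003 -0.001 0.135 0 0 0 1" --pt "-0.003 -0.001 0.145 0 0 0 1" --pt "-0.003 -0.001 0.145 0 0 0 1"

```text
time_s: 38.35
position: [0.5217, 0.1582, 0.1494]
tcp_rot: [[-0.043, 0.999, -0.001], [0.999, 0.043, -0.0], [-0.0, -0.001, -1.0]]
force: [-2.5, -1.6, 4.0]
opening: 0.157
grasp_force: 30.1
```

```bash
python3 -c "
from h import *
s=read_state();print(s['force'],s['moment'],s['opening'],s['position'])"
```

```text
[-2.52427022 -1.64012286  4.01630967] [-0.10279923  0.46111026 -0.01297802] 0.15698597462082267 [0.52166656 0.15823664 0.14939158]
```

The lid rests on the risen gasket. I'll release it, close the fingers, and press the +y side.

Call:
step_arm --pt "0 0 0 0 0 0 0.3" --pt "0 0 0 0 0 0 0.1" --pt "0 0 0 0 0 0 0" --pt "0 0 -0.1 0 0 0 0" --pt "0 0 -0.2 0 0 0 0.5" --pt "0 0 -0.2 0 0 0 1" --pt "0 0 -0.2 0 0 0 1" --pt "0 0 -0.2 0 0 0 1"

```text
time_s: 39.02
position: [0.5214, 0.1581, 0.2077]
tcp_rot: [[-0.042, 0.999, -0.001], [0.999, 0.042, -0.0], [-0.0, -0.001, -1.0]]
force: [-0.1, -0.4, 0.2]
opening: 0.246
grasp_force: 0.0
```

```bash
python3 -c "
from h import *
plan(([.609,.159,.2],92.5),([.609,.159,.137],92.5))"
```

```text
row [-0.0095, 0.292, 0.0254, -0.0016, 0.0001, -0.0017] rows>=3
row [0.0, 0.0, 0.21, 0.0, 0.0, 0.0] rows>=2
```

Call:
step_arm --pt "-0.01 0.292 0.03 0 0 0 1" --pt "-0.01 0.292 0.03 0 0 0 1" --pt "-0.01 0.292 0.03 0 0 0 1" --pt "-0.01 0.292 0.03 0 0 0 1" --pt "-0.01 0.292 0.15 0 0 0 1" --pt "-0.01 0.292 0.23 0 0 0 1" --pt "-0.01 0.292 0.23 0 0 0 1" --pt "-0.01 0.292 0.23 0 0 0 1"

```text
time_s: 39.68
position: [0.6063, 0.1588, 0.1368]
tcp_rot: [[-0.043, 0.999, -0.008], [0.999, 0.043, -0.001], [-0.0, -0.008, -1.0]]
force: [-0.1, -0.3, 0.5]
opening: 0.002
grasp_force: 0.0
```

Call:
step_arm --pt "0 0 0.01 0 0 0 1" --pt "0 0 0.02 0 0 0 1" --pt "0 0 0.03 0 0 0 1" --pt "0 0 0.04 0 0 0 1" --pt "0 0 0.045 0 0 0 1" --pt "0 0 0.045 0 0 0 1"

```text
time_s: 40.18
position: [0.61, 0.159, 0.1274]
tcp_rot: [[-0.042, 0.999, 0.002], [0.999, 0.042, 0.0], [0.0, 0.002, -1.0]]
force: [-1.8, 1.4, 5.8]
opening: 0.004
grasp_force: 3.1
```

Call:
step_arm --pt "0 0 0.01 0 0 0 1" --pt "0 0 0.02 0 0 0 1" --pt "0 0 0.02 0 0 0 1" --pt "0 0 0.02 0 0 0 1"

```text
time_s: 40.52
position: [0.6102, 0.1591, 0.125]
tcp_rot: [[-0.043, 0.999, 0.003], [0.999, 0.043, 0.0], [-0.0, 0.003, -1.0]]
force: [-6.2, -0.4, 23.3]
opening: 0.006
grasp_force: 11.9
```

Call:
step_arm --pt "0 0 0.007 0 0 0 1" --pt "0 0 0.014 0 0 0 1" --pt "0 0 0.014 0 0 0 1" --pt "0 0 0.014 0 0 0 1"

```text
time_s: 40.85
position: [0.6102, 0.1591, 0.1247]
tcp_rot: [[-0.043, 0.999, 0.004], [0.999, 0.043, -0.0], [-0.0, 0.004, -1.0]]
force: [-12.2, -1.8, 43.3]
opening: 0.006
grasp_force: 21.6
```

The +y side is down, since z barely changes as the load rises. Now the −y side.

Call:
step_arm --pt "0 0 -0.12 0 0 0 1" --pt "0 0 -0.25 0 0 0 1" --pt "0 0 -0.25 0 0 0 1" --pt "0 -0.2 -0.25 0 0 0 1" --pt "0 -0.4 -0.25 0 0 0 1" --pt "-0.002 -0.575 -0.25 0 0 0 1" --pt "-0.002 -0.575 -0.25 0 0 0 1" --pt "-0.002 -0.575 -0.25 0 0 0 1"

```text
time_s: 41.52
position: [0.4259, 0.1507, 0.1895]
tcp_rot: [[-0.044, 0.999, -0.015], [0.999, 0.044, -0.001], [-0.001, -0.015, -1.0]]
force: [-0.9, -0.5, -0.6]
opening: 0.006
grasp_force: 0.0
```

```bash
python3 -c "
from h import *
plan(([.437,.151,.132],92.5))"
```

```text
row [-0.0005, 0.0397, 0.1911, -0.0187, 0.0008, 0.0002] rows>=2
```

Call:
step_arm --pt "0 0.01 0 0 0 0 1" --pt "0 0.01 0 0 0 0 1" --pt "0 0.01 0 0 0 0 1" --pt "0 0.01 0.12 0 0 0 1" --pt "0 0.01 0.18 0 0 0 1" --pt "0 0.01 0.2 0 0 0 1" --pt "0 0.01 0.2 0 0 0 1" --pt "0 0.01 0.2 0 0 0 1"

```text
time_s: 42.18
position: [0.4411, 0.1511, 0.1301]
tcp_rot: [[-0.042, 0.999, -0.001], [0.999, 0.042, -0.0], [-0.0, -0.001, -1.0]]
force: [-0.5, 0.3, 0.2]
opening: 0.004
grasp_force: 0.0
```

Call:
step_arm --pt "0 -0.013 0.01 0 0 0 1" --pt "0 -0.013 0.02 0 0 0 1" --pt "0 -0.013 0.03 0 0 0 1" --pt "0 -0.013 0.035 0 0 0 1" --pt "0 -0.013 0.035 0 0 0 1"

```text
time_s: 42.6
position: [0.4384, 0.1511, 0.125]
tcp_rot: [[-0.043, 0.999, 0.007], [0.999, 0.043, 0.0], [-0.0, 0.007, -1.0]]
force: [-5.0, -2.5, 43.3]
opening: 0.005
grasp_force: 21.5
```

Call:
step_arm --pt "0 0 0.008 0 0 0 1" --pt "0 0 0.012 0 0 0 1" --pt "0 0 0.012 0 0 0 1" --pt "0 0 0.012 0 0 0 1"

```text
time_s: 42.93
position: [0.4383, 0.1511, 0.1247]
tcp_rot: [[-0.044, 0.999, 0.009], [0.999, 0.044, 0.0], [-0.0, 0.009, -1.0]]
force: [-12.4, -2.9, 75.3]
opening: 0.008
grasp_force: 37.7
```

Both sides are flat at z = 0.125. Next is the tap.

Call:
step_arm --pt "0 0 -0.12 0 0 0 1" --pt "0 0 -0.27 0 0 0 1" --pt "0 0 -0.27 0 0 0 0.45" --pt "-0.1 0.15 -0.27 0 0 0.1 0.45" --pt "-0.2 0.295 -0.27 0 0 0.1 0.45" --pt "-0.2 0.295 -0.27 0 0 0.1 0.45" --pt "-0.2 0.295 -0.27 0 0 0.1 0.45" --pt "-0.2 0.295 -0.27 0 0 0.1 0.45"

```text
time_s: 43.6
position: [0.5276, 0.0939, 0.197]
tcp_rot: [[0.038, 0.999, -0.001], [0.999, -0.038, 0.0], [-0.0, -0.001, -1.0]]
force: [0.1, -0.1, -0.3]
opening: 0.266
grasp_force: 0.0
```

```bash
python3 -c "
from h import *
s=read_state();c=save('wrist','w18.png');print(s['position']);reds(c,s,.130)
plan(([.526,.089,.133],88))"
```

```text
[0.52759351 0.09393683 0.19701798]
[ 297  230   26   81 1273] [309.7 270.2] [0.5244 0.0888 0.13  ] rect [[0.517, 0.117], [0.533, 0.116], [0.532, 0.059], [0.514, 0.059]]
row [-0.0188, 0.0013, 0.2124, -0.0041, -0.0001, -0.0027] rows>=2
```

Call:
step_arm --pt "-0.017 -0.006 0.0 0 0 0 0.45" --pt "-0.017 -0.006 0.0 0 0 0 0.45" --pt "-0.017 -0.006 0.12 0 0 0 0.45" --pt "-0.017 -0.006 0.212 0 0 0 0.45" --pt "-0.017 -0.006 0.212 0 0 0 0.45" --pt "-0.017 -0.006 0.212 0 0 0 1" --pt "-0.017 -0.006 0.212 0 0 0 1" --pt "-0.017 -0.006 0.212 0 0 0 1"

```text
time_s: 44.32
position: [0.5255, 0.0899, 0.135]
tcp_rot: [[0.036, 0.999, 0.001], [0.999, -0.036, -0.0], [-0.0, 0.001, -1.0]]
force: [-1.8, -0.6, -1.2]
opening: 0.125
grasp_force: 1.0
```

Call:
step_arm --pt "0 0 0 0 0 0 1" --pt "0 0 0 0 0 0.12 1" --pt "0 0 0 0 0 0.24 1" --pt "0 0 0 0 0 0.36 1" --pt "0 0 0 0 0 0.5 1" --pt "0 0 0 0 0 0.64 1" --pt "0 0 0 0 0 0.78 1" --pt "0 0 0 0 0 0.92 1"

```text
time_s: 44.98
position: [0.5268, 0.0893, 0.135]
tcp_rot: [[0.691, 0.722, 0.004], [0.722, -0.691, -0.001], [0.002, 0.004, -1.0]]
force: [1.0, -2.0, -0.1]
opening: 0.114
grasp_force: 30.0
```

Call:
step_arm --pt "0 0 0 0 0 0.12 1" --pt "0 0 0 0 0 0.24 1" --pt "0 0 0 0 0 0.36 1" --pt "0 0 0 0 0 0.5 1" --pt "0 0 0 0 0 0.64 1" --pt "0 0 0 0 0 0.78 1" --pt "0 0 0 0 0 0.92 1" --pt "0 0 0 0 0 1 1"

```text
time_s: 45.65
position: [0.5265, 0.0884, 0.135]
tcp_rot: [[1.0, 0.024, 0.003], [0.024, -1.0, -0.003], [0.003, 0.003, -1.0]]
force: [-0.2, -4.8, 0.5]
opening: 0.113
grasp_force: 30.0
```

```bash
python3 -c "
from h import *
s=read_state();print(s['position'],s['moment'],s['opening'],np.degrees(np.arctan2(s['tcp_rot'][1,0],s['tcp_rot'][0,0])))"
```

```text
[0.52647926 0.08838377 0.13502572] [-0.74148232 -0.07750645  0.19344358] 0.11295824021146333 1.348716948645516
```

The tap is at its stop, shut. I'll release it and head for the hasp tab.

Call:
step_arm --pt "0 0 0 0 0 0 0.4" --pt "0 0 0 0 0 0 0.4" --pt "0 0 0 0 0 0 0.4" --pt "0 0 -0.15 0 0 0 0.4" --pt "0 0 -0.27 0 0 -0.1 0.2" --pt "0 0 -0.3 0 0 -0.25 0.1" --pt "0 0 -0.3 0 0 -0.4 0" --pt "0 0 -0.3 0 0 -0.55 0"

```text
time_s: 46.32
position: [0.5255, 0.0901, 0.2251]
tcp_rot: [[0.893, 0.449, 0.002], [0.449, -0.893, 0.0], [0.002, 0.001, -1.0]]
force: [0.3, 1.0, -0.3]
opening: 0.473
grasp_force: 0.0
```

```bash
python3 -c "
from h import *
s=read_state();c=save('wrist','w19.png');print(s['position']);reds(c,s,.130)
plan(([.517,.27,.22],65),([.517,.3404,.15],92.4))"
```

```text
[0.52552202 0.09014632 0.22513192]
[ 42  98  37  36 818] [ 57.4 114.6] [0.5327 0.284  0.13  ] rect [[0.522, 0.295], [0.541, 0.293], [0.543, 0.273], [0.524, 0.275]]
[ 297  218   39   66 1054] [316.  249.9] [0.5248 0.0895 0.13  ] rect [[0.495, 0.093], [0.549, 0.103], [0.552, 0.086], [0.498, 0.075]]
row [0.2475, -0.5466, 0.015, -0.0002, -0.0005, -0.8467] rows>=6
row [0.2127, -0.0992, 0.2333, 0.0, 0.0, -0.6089] rows>=4
```

Call:
step_arm --pt "0.248 -0.547 0.015 0 0 -0.847 0" --pt "0.248 -0.547 0.015 0 0 -0.847 0" --pt "0.248 -0.547 0.015 0 0 -0.847 0" --pt "0.248 -0.547 0.015 0 0 -0.847 0" --pt "0.248 -0.547 0.015 0 0 -0.847 0" --pt "0.248 -0.547 0.015 0 0 -0.847 0" --pt "0.248 -0.547 0.015 0 0 -0.847 0"

```text
time_s: 46.95
position: [0.5181, 0.2715, 0.2185]
tcp_rot: [[0.43, 0.903, -0.002], [0.903, -0.43, -0.0], [-0.001, -0.002, -1.0]]
force: [0.5, -0.8, 1.0]
opening: 0.501
grasp_force: 0.0
```

Call:
step_arm --pt "0.213 -0.099 0 0 0 -0.609 0" --pt "0.213 -0.099 0 0 0 -0.609 0" --pt "0.213 -0.099 0 0 0 -0.609 0" --pt "0.213 -0.099 0 0 0 -0.609 0" --pt "0.213 -0.099 0.1 0 0 -0.609 0" --pt "0.213 -0.099 0.1 0 0 -0.609 0" --pt "0.213 -0.099 0.1 0 0 -0.609 0" --pt "0.213 -0.099 0.1 0 0 -0.609 0"

```text
time_s: 47.62
position: [0.52, 0.3398, 0.1892]
tcp_rot: [[-0.029, 1.0, -0.002], [1.0, 0.029, -0.0], [-0.0, -0.002, -1.0]]
force: [0.6, -0.1, 0.5]
opening: 0.501
grasp_force: 0.0
```

```bash
python3 -c "
from h import *
s=read_state();c=save('wrist','w20.png');print(s['position']);reds(c,s,.066)
plan(([.516,.3404,.0725],92.4))"
```

```text
[0.51997113 0.33981429 0.18923529]
[293 238  29  29 822] [307.1 252. ] [0.5142 0.3267 0.066 ] rect [[0.502, 0.339], [0.525, 0.339], [0.526, 0.315], [0.503, 0.314]]
row [0.0014, -0.0146, 0.3912, -0.0004, -0.0006, -0.0157] rows>=3
```

Call:
step_arm --pt "-0.016 -0.018 0.12 0 0 -0.016 0" --pt "-0.016 -0.018 0.25 0 0 -0.016 0" --pt "-0.016 -0.018 0.394 0 0 -0.016 0" --pt "-0.016 -0.018 0.394 0 0 -0.016 0" --pt "-0.016 -0.018 0.394 0 0 -0.016 1" --pt "-0.016 -0.018 0.394 0 0 -0.016 1" --pt "-0.016 -0.018 0.394 0 0 -0.016 1" --pt "-0.016 -0.018 0.394 0 0 -0.016 1"

```text
time_s: 48.33
position: [0.5139, 0.3361, 0.0738]
tcp_rot: [[-0.043, 0.999, -0.001], [0.999, 0.043, 0.002], [0.002, -0.001, -1.0]]
force: [-8.2, 3.3, 1.2]
opening: 0.283
grasp_force: 3.9
```

Call:
step_arm --pt "0 0 0 0 0 0 1" --pt "0 0 0 0 0 0 1" --pt "0 0 0 0 0 0 1"

```text
time_s: 48.58
position: [0.5134, 0.3363, 0.0731]
tcp_rot: [[-0.043, 0.999, -0.002], [0.999, 0.043, 0.002], [0.002, -0.001, -1.0]]
force: [-4.8, 2.7, 1.0]
opening: 0.265
grasp_force: 30.0
```

```bash
python3 - <<'E'
from h import *
s=read_state();print(s['opening'],s['grasp_force'])
g=np.array(s['position'])+s['tcp_rot'][:,2]*.006
ax=np.array([-.0436,.999,0]); a=g[1]-.2605; b=g[2]-.05; r=np.hypot(a,b); t0=np.arctan2(a,b); print(r,t0)
R=s['tcp_rot']
for th in list(np.linspace(t0,0,9)[1:])+[-.04]:
    d=ax*(r*np.sin(th)-a)+np.array([0,0,r*np.cos(th)-b]); print(round(th,2),np.round(R.T@d/.3,3))
E
```

```text
0.2650568171900614 30.000644624233246
0.07768699419235559 1.3492299592692518
1.18 [-0.013 -0.    -0.042]
1.01 [-0.033 -0.    -0.08 ]
0.84 [-0.059 -0.    -0.115]
0.67 [-0.091 -0.    -0.145]
0.51 [-0.127 -0.    -0.17 ]
0.34 [-0.167 -0.    -0.188]
0.17 [-0.209 -0.    -0.199]
0.0 [-0.252 -0.    -0.203]
-0.04 [-0.263 -0.    -0.202]
```

Call:
step_arm --pt "-0.013 0 -0.042 0 0 0 1" --pt "-0.033 0 -0.08 0 0 0 1" --pt "-0.059 0 -0.115 0 0 0 1" --pt "-0.091 0 -0.145 0 0 0 1" --pt "-0.127 0 -0.17 0 0 0 1" --pt "-0.167 0 -0.188 0 0 0 1" --pt "-0.209 0 -0.199 0 0 0 1" --pt "-0.252 0 -0.203 0 0 0 1"

```text
time_s: 49.25
position: [0.5167, 0.2613, 0.1347]
tcp_rot: [[-0.043, 0.999, -0.001], [0.999, 0.043, 0.004], [0.004, -0.001, -1.0]]
force: [-4.7, 5.0, 0.4]
opening: 0.277
grasp_force: 30.0
```

Call:
step_arm --pt "-0.01 0 0 0 0 0 1" --pt "-0.02 0 0 0 0 0 1" --pt "-0.02 0 0 0 0 0 1" --pt "-0.02 0 0 0 0 0 1"

```text
time_s: 49.58
position: [0.5169, 0.2578, 0.1347]
tcp_rot: [[-0.041, 0.999, -0.0], [0.999, 0.041, 0.008], [0.008, -0.0, -1.0]]
force: [-6.6, 12.3, 4.2]
opening: 0.273
grasp_force: 30.0
```

The hasp is firmly at its stop, with a 12 N reaction. I'll release it, rise and check.

Call:
step_arm --pt "0 0 0 0 0 0 0.3" --pt "0 0 0 0 0 0 0.1" --pt "0 0 0 0 0 0 0" --pt "0 0 -0.05 0 0 0 0" --pt "0 0 -0.18 0 0 0 0" --pt "0 0 -0.3 0 0 0 0" --pt "0 0 -0.3 0 0 0 0" --pt "0 0 -0.3 0 0 0 0"

```text
time_s: 50.25
position: [0.5206, 0.2538, 0.2251]
tcp_rot: [[-0.043, 0.999, 0.007], [0.999, 0.043, 0.001], [0.001, 0.007, -1.0]]
force: [0.2, 0.1, -0.9]
opening: 0.499
grasp_force: 0.0
```

Call:
step_arm --pt "-0.48 0 -0.5 0 0 0 0" --pt "-0.48 0 -0.5 0 0 0 0" --pt "-0.48 0 -0.5 0 0 0 0" --pt "-0.48 0 -0.5 0 0 0 0" --pt "-0.48 0 -0.5 0 0 0 0" --pt "-0.48 0 -0.5 0 0 0 0" --pt "-0.48 0 -0.5 0 0 0 0" --pt "-0.48 0 -0.5 0 0 0 0"

```text
time_s: 50.92
position: [0.5239, 0.1098, 0.3702]
tcp_rot: [[-0.043, 0.999, -0.004], [0.999, 0.043, 0.0], [0.0, -0.004, -1.0]]
force: [0.1, -0.3, 0.1]
opening: 0.499
grasp_force: 0.0
```

```bash
python3 - <<'E'
from h import *
s=read_state();c=save('wrist','w21.png');print(s['position']);reds(c,s,.130)
c1=np.load('pics/w1.npy',allow_pickle=True).item();s1=np.load('pics/w1s.npy',allow_pickle=True).item()
print('start');reds(c1,s1,.130)
E
```

```text
[0.52389909 0.10983277 0.37022112]
[304  62  23   7 154] [314.9  65.1] [0.5172 0.2585 0.13  ] rect [[0.506, 0.261], [0.528, 0.262], [0.529, 0.256], [0.506, 0.255]]
[292 215  46  17 466] [314.6 223.5] [0.524  0.0902 0.13  ] rect [[0.497, 0.099], [0.55, 0.102], [0.551, 0.082], [0.498, 0.08]]
start
[307  74  23   7 146] [317.9  77.1] [0.5169 0.2587 0.13  ] rect [[0.505, 0.255], [0.505, 0.261], [0.528, 0.262], [0.529, 0.256]]
[296 222  44  17 438] [317.7 230.9] [0.5245 0.0887 0.13  ] rect [[0.498, 0.08], [0.499, 0.1], [0.55, 0.1], [0.55, 0.079]]
```

View pics/w21.png

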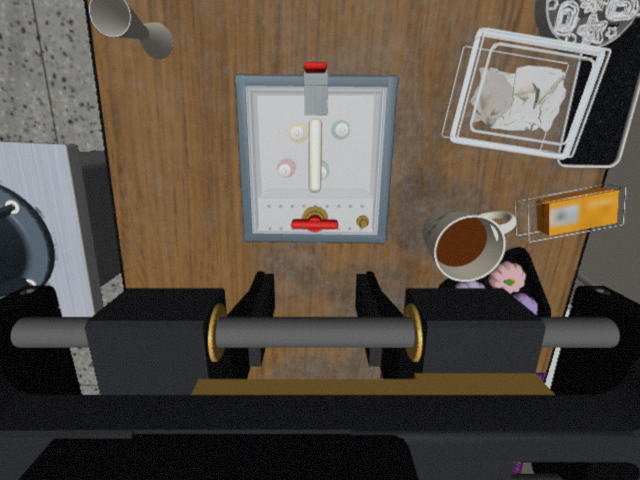

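The view matches the start: the hasp tab is upright at (315,65), the lever lies across at (315,224), the lid sits square, and the bottles show through it. Handing in.

```bash
python3 -c "
from h import *
print(hand_in())"
```

```text
the job is handed in; nothing more can be done
None
```

All four bottles are standing in the big compartment. The lid is back on and pressed flat, the tap is shut and the hasp is over the lid. The last camera view showed the lid, tap and hasp back as at the start. The job is handed in, but no verdict came back.

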